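# Seal the lid of a vacuum marinating tub

## Task

Lay the blue lid flat on the clear marinating tub, the right way round so that its ear holds the station's orange plunger down, with its edge bars still up. Then press each of the six white edge bars round the lid fully home, flush with the blue middle, working in below the overhanging pump head for the two beneath it, and leave the lid closed. Leave the cans, tin, cups, jars and shaker standing where they are.

Things in the scene. Friction and masses are not known exactly. Their poses are not given: they have to be found in the camera images.
- lid_grip (a point): Centre of the handle bar (104 long along lid x, 16 wide, 14 high, 22 mm free below) of the loose blue lid, 0.35 to 0.55 kg, 150 (x) x 190 (y) mm. Axes: z up, +y to the lid's only ear. The flange underside, which rests on the tub's rim, is 40 mm below this point; this point is 54 mm above the table at the start.
- lid_ear (a point): Middle of the underside of the lid's blue ear, 34 x 34 mm, 5 thick; 35 mm to -x and 111 mm to +y of the lid's middle, level with the flange underside. It comes to lie on the orange plunger. Below the flange a tapered black lip, 123 x 163 mm at its top and 115 x 155 mm at its foot 14 mm lower, drops into the tub's mouth.
- tub_rim (a point): Centre of the tub's mouth, level with its rim (104 mm above the table). Clear tub fixed on a white station; rim 150 (x) x 190 (y), mouth 128 x 168 mm. Axes: z up, +x to the station's pump column, +y to the plunger post. The lid belongs with its axes along these, its handle point 40 mm straight above this point.
- pump_head (a point): Middle of the front lower edge of the white pump head that overhangs the back of the tub: 40 mm to +x of the tub's centre, 151 mm above the rim. The head reaches 100 mm on to +x, 95 mm either way in y, 30 mm up; its column (40 x 110 mm) begins 60 mm behind this point. Below it a tool fits only leaning, its top towards -x, about 30 to 45 degrees. Axes as the tub's.
- plunger (a joint): Orange lid-present plunger, 10 mm across, on a steel post 35 mm to -x and 111 mm to +y of the tub's centre; its tip stands 6 mm above the rim. 0 = up, grows as pressed (m), 0.008 at the stop; a light spring (about 1 N) raises it. The ear of a lid that lies home holds it at 0.006.
- top_front_left (a point): Centre of the top face of the white edge bar on the half of the front long edge nearer the ear (lid -x edge, +y half) of the lid; the bar is 16 (x) x 92 (y) mm and 8 high. It lies -66.5 mm in x and 47.5 mm in y from the middle of the lid, 22 mm below the handle point while up and 29 mm below when home. Axes as the lid's.
- bar_front_left (a joint): That bar's depth (m): 0 = up, standing 7 mm proud with its red side showing; 0.007 = pressed home, flush with the blue middle of the lid. Slides straight down the lid's -z against about 9 N of friction, without turning wherever along it is pressed, and stays where it is left.
- top_front_right (a point): Centre of the top face of the white edge bar on the other half of the front long edge (-x edge, -y half) of the lid; the bar is 16 (x) x 92 (y) mm and 8 high. It lies -66.5 mm in x and -47.5 mm in y from the middle of the lid, 22 mm below the handle point while up and 29 mm below when home. Axes as the lid's.
- bar_front_right (a joint): That bar's depth (m): 0 = up, standing 7 mm proud with its red side showing; 0.007 = pressed home, flush with the blue middle of the lid. Slides straight down the lid's -z against about 9 N of friction, without turning wherever along it is pressed, and stays where it is left.
- top_left (a point): Centre of the top face of the white edge bar on the short edge above the ear (+y edge) of the lid; the bar is 110 (x) x 16 (y) mm and 8 high. It lies 0 mm in x and 86.5 mm in y from the middle of the lid, 22 mm below the handle point while up and 29 mm below when home. Axes as the lid's.
- bar_left (a joint): That bar's depth (m): 0 = up, standing 7 mm proud with its red side showing; 0.007 = pressed home, flush with the blue middle of the lid. Slides straight down the lid's -z against about 9 N of friction, without turning wherever along it is pressed, and stays where it is left.
- top_right (a point): Centre of the top face of the white edge bar on the short edge opposite the ear (-y edge) of the lid; the bar is 110 (x) x 16 (y) mm and 8 high. It lies 0 mm in x and -86.5 mm in y from the middle of the lid, 22 mm below the handle point while up and 29 mm below when home. Axes as the lid's.
- bar_right (a joint): That bar's depth (m): 0 = up, standing 7 mm proud with its red side showing; 0.007 = pressed home, flush with the blue middle of the lid. Slides straight down the lid's -z against about 9 N of friction, without turning wherever along it is pressed, and stays where it is left.
- top_back_left (a point): Centre of the top face of the white edge bar on the half of the back long edge nearer the ear (+x edge, +y half) of the lid; the bar is 16 (x) x 92 (y) mm and 8 high. It lies 66.5 mm in x and 47.5 mm in y from the middle of the lid, 22 mm below the handle point while up and 29 mm below when home. Axes as the lid's.
- bar_back_left (a joint): That bar's depth (m): 0 = up, standing 7 mm proud with its red side showing; 0.007 = pressed home, flush with the blue middle of the lid. Slides straight down the lid's -z against about 9 N of friction, without turning wherever along it is pressed, and stays where it is left.
- top_back_right (a point): Centre of the top face of the white edge bar on the other half of the back long edge (+x edge, -y half) of the lid; the bar is 16 (x) x 92 (y) mm and 8 high. It lies 66.5 mm in x and -47.5 mm in y from the middle of the lid, 22 mm below the handle point while up and 29 mm below when home. Axes as the lid's.
- bar_back_right (a joint): That bar's depth (m): 0 = up, standing 7 mm proud with its red side showing; 0.007 = pressed home, flush with the blue middle of the lid. Slides straight down the lid's -z against about 9 N of friction, without turning wherever along it is pressed, and stays where it is left.
- tall_can: Bystander: white and blue gas cartridge, 67 dia x 191 tall, standing between the work places (mm); origin at the centre of its underside.
- jar_red: Bystander: spice jar with red cap, 45 dia x 108 tall, standing behind the lid (mm); origin at the centre of its underside.
- jar_green: Bystander: spice jar with green cap, 42 dia x 99 tall, standing in front of the lid (mm); origin at the centre of its underside.
- cup_red: Bystander: red-brown deli cup with white lid, 66 dia x 60 tall, standing beyond the station (mm); origin at the centre of its underside.
- tin: Bystander: small food tin, 57 dia x 72 tall, at the left (mm); origin at the centre of its underside.
- cup_white: Bystander: white deli cup, 66 dia x 60 tall, at the left (mm); origin at the centre of its underside.
- shaker: Bystander: pepper shaker, 44 dia x 90 tall, at the right (mm); origin at the centre of its underside.

How it is judged:
On the way:
1. the lid lies home on the tub's rim, its ear holding the plunger down, all six edge bars still up (horizontal distance between lid_grip and tub_rim below 0.008 m and z of lid_grip in the frame of tub_rim between 0.0365 and 0.0435 m and angle between the x axis of lid_grip and the x axis of tub_rim, either way round below 0.08 rad and angle between lid_grip's own z axis and vertical below 0.04 rad and value of joint plunger above 0.004 m and value of joint each of bar_front_left, bar_front_right, bar_left, bar_right, bar_back_left, bar_back_right below 0.0035 m), for 0.2 s.
At the end, for the whole second after the job is handed in: The lid lies flat on the tub's rim (centre within 8 mm, within 3.5 mm of its home height, turned by less than 0.08 rad, tilted by less than 0.04 rad), the plunger is held down by more than 4 mm, and each of the six edge bars is down by more than 5.5 of its 7 mm (horizontal distance between lid_grip and tub_rim below 0.008 m and z of lid_grip in the frame of tub_rim between 0.0365 and 0.0435 m and angle between the x axis of lid_grip and the x axis of tub_rim, either way round below 0.08 rad and angle between lid_grip's own z axis and vertical below 0.04 rad and value of joint plunger above 0.004 m and value of joint each of bar_front_left, bar_front_right, bar_left, bar_right, bar_back_left, bar_back_right above 0.0055 m); the robot touches nothing.
It fails at once if a bystander is pushed more than 30 mm or tipped over (distance of any of tall_can, jar_red, jar_green, cup_red, tin, cup_white, shaker from where it was at the start of the episode above 0.03 m or angle between any of tall_can, jar_red, jar_green, cup_red, tin, cup_white, shaker's own z axis and vertical above 0.5 rad).
It also fails if it takes over 70 s, if anything falls off the work surface, if the arm or the gripper's body presses on something with over 40 N, if the wrist force passes 120 N, or if a joint passes its speed limit or range.

## Robot

A 6-joint arm with a two-finger parallel gripper is mounted at the origin on a cart in front of the work surface, level with it; the furniture and walls round the work are solid. World frame = base frame: x ahead of the robot, y to its left, z up, the work surface at z = 0. Lengths are in m, angles in rad, forces in N, time in s.
With the tool pointing down it reaches from about 0.35 to 0.875 m from the base axis. Payload 4.2 kg.
Tool frame: the origin (TCP) lies midway between the tips of the shut fingers; the grasp point (between the pads) lies 19 mm behind it (env.tcp_to_grasp is the distance from the TCP to the grasp point, in m); z points along the fingers, y is the line along which they close (so a half turn about z gives the same grasp; the last joint's range is limited). The gripper opens to 85 mm and grips with 20 to 120 N. Pads are 22 mm wide; open, the fingers measure 114 mm over their backs; the gripper's body (76 mm by 85 mm) begins 54 mm behind the grasp point. The pads swing forward as they close: fully open they stand 13 mm farther back than shut.
Start: joints at [1.387, 0.385, 0.008, 0, -1.194, -0.259], TCP at [0.268, 0.565, 0.231] pointing down, gripper open.
Joint ranges: [-3.14, 3.14], [-1.21, 2.06], [-1.07, 1.41], [-3.16, 2.05], [-2.99, -0.16], [-3.1, 3.1]. Speed limits (rad/s): [2.79, 2.79, 3.14, 3.14, 3.14, 3.14].

## Interface

Orientations are given as a rotation vector (axis times angle).
In Python, from station import sense, capture, camera_model, job, look_for, outline_of, env gives the robot as it stands.
- The arm moves only by the tool carry_out, never from a script. Its arguments are lists of equal length, an entry for each row: "xyz": the shift along the tool's x, y, z in m, a list of three; "rot": the turn, a rotation vector about the tool's x, y, z in degrees, a list of three. In form: {"xyz": [[tx, ty, tz], ...], "rot": [[ax, ay, az], ...]}. A call has 1 to 5 rows; each row shifts and turns the commanded pose from where the row before left it, along the tool's axes as they then stand; what a row does not reach is not made up. A row lasts 1/12 s, in which the tool goes at most 41.7 mm and 7.16 degrees, less where a joint would pass 70% of its speed; a pose out of reach is approached as far as the arm can. A call is refused whole if a number of a shift passes 0.0417 or a number of a turn 7.16, either way. A call with a gripper value outside its range is refused whole. "gripper" is the closure, from 0 (fully open) to 1 (shut), set as the call begins (left out, the last holds). The fingers move at their own pace and stop on an object; "squeeze" is the grip in N (left out, the last holds). Time passes only in rows, so rows that do not move let the fingers close. It gives the time, the measured TCP pose, the force, the opening and the grip force at its end, in the units of the state.
- sense(): the state, without advancing time (a new reading comes with each control period).
- capture(name): name is "scene" or "side" or "wrist"; returns the picture (480x640x3 uint8, red, green, blue); there is no depth.
- camera_model(name): a dict with "fx", "fy", "cx", "cy" (pixels), "extrinsics" (4x4, takes a point from camera to world coordinates); the wrist camera has in their place "T_tool_cam" (4x4, takes a point from camera to tool coordinates, whose origin is the TCP and whose axes are the flange's). Camera axes: x right, y down, z forward; pixel columns grow to the right and rows downward; lengths in m; the calibration is good to about 2 mm. A picture is of the moment at which its call begins: read the wrist's pose just before it. camera_model takes no time and is no camera call.
- job.hand_in(): hands the job in; it is judged then, once.
Trained networks look in the newest picture that a camera, given by its name, has taken for a name from the list of things; names that differ only in an ending like _2 or _b are one class to them, and where a whole thing is asked for, a point or a joint stands for the part that bears it (a point fixed in the world has none). Each returns a list of dicts, best first, with "confidence" (0 to 1); they miss things now and then, are a little off and sometimes report something else, mostly with a low value. They report only what shows in the picture. A call takes as long as a camera call.
- look_for(label, camera): "point" ([column, row] as shares, 0 to 1, of the picture: columns of its width, rows of its height, amid what is visible of it).
- outline_of(label, camera): "mask" (480x640 bool, what is visible of it) and "point" ([column, row] as shares, 0 to 1, of the picture: columns of its width, rows of its height, amid what is visible of it).
The state is a dict: "time_s": time; "qpos": joint angles; "joint_velocities": joint speeds; "joint_efforts": joint torques, N m; "tcp_pos": TCP position; "tcp_rot": TCP orientation; "ft_force": force on the tool from outside, world axes, zero at the start; "torque": the same for the moment, N m; "width": finger opening in m; "gripper_force": force on a finger pad.
Only numpy, scipy, OpenCV 4.12 (cv2) and the standard library are available. Lean on these libraries where they do the work, as an engineer would, in place of code of your own. Each camera call takes 0.05 s, during which the arm holds its last target. There are 200 camera calls.

## Working session

There is one attempt and no reset: what is moved stays moved. The work goes in short steps, Python scripts to look and compute and a tool call to move; the robot and the scene stay as the last step left them, time stands still between calls to the robot, and variables do not carry over. Pictures are saved under pics/ and viewed, at most 11 in all, crops included, and the job is handed in when it is done.

Besides the shell and the picture viewer there is one more tool, called after ">>>" by a JSON object that holds its "name" and its "arguments". carry_out: Moves the arm, as the interface text tells. Its arguments: {"type":"object","properties":{"xyz":{"type":"array","items":{"type":"array","items":{"type":"number"}}},"rot":{"type":"array","items":{"type":"array","items":{"type":"number"}}},"gripper":{"type":"number"},"squeeze":{"type":"number"}},"required":["xyz","rot"]}

```bash
ls; mkdir -p pics
cat > h.py <<'E'
import numpy as np, cv2
from scipy.spatial.transform import Rotation as R
from station import sense, capture, camera_model, job, look_for, outline_of, env
def save(n,f):
    im=capture(n); cv2.imwrite('pics/'+f,im[:,:,::-1]); return im
def T(n):
    m=camera_model(n)
    if n!='wrist': return m,np.array(m['extrinsics'])
    s=sense(); A=np.eye(4); A[:3,:3]=R.from_rotvec(s['tcp_rot']).as_matrix(); A[:3,3]=s['tcp_pos']
    return m,A@np.array(m['T_tool_cam'])
def ray(n,u,v,z):
    m,E=T(n); d=E[:3,:3]@[(u-m['cx'])/m['fx'],(v-m['cy'])/m['fy'],1]; o=E[:3,3]
    return o+d*(z-o[2])/d[2]
def proj(n,p):
    m,E=T(n); c=np.linalg.inv(E)@np.append(p,1); return m['fx']*c[0]/c[2]+m['cx'],m['fy']*c[1]/c[2]+m['cy']
E
python3 - <<'E'
from h import *
np.set_printoptions(precision=4,suppress=True)
s=sense(); print(s['tcp_pos'],R.from_rotvec(s['tcp_rot']).as_matrix(),s['ft_force'],s['width'])
for n in ['scene','side']:
    save(n,n+'0.png'); print(n,T(n)[1])
    for l,z in [('lid_grip',.054),('lid_ear',.014),('tub_rim',.104),('pump_head',.255),('plunger',.11),('top_front_left',.032),('top_front_right',.032),('top_left',.032),('top_right',.032),('top_back_left',.032),('top_back_right',.032),('tall_can',.095),('jar_red',.054),('jar_green',.05)]:
        r=look_for(l,n)
        print(l,[(np.round(np.array(q['point'])*[640,480]),round(q['confidence'],2),ray(n,q['point'][0]*640,q['point'][1]*480,z)) for q in r[:2]])
E
```

```text
pics
[0.2675 0.5642 0.2302] [[ 0.9035 -0.4286 -0.0008]
 [-0.4286 -0.9035 -0.002 ]
 [ 0.0001  0.0022 -1.    ]] [ 0.3207 -0.324   0.3807] 0.08537142277356576
scene [[-0.5677 -0.412   0.7127 -0.6942]
 [-0.823   0.3027 -0.4806  0.8441]
 [-0.0177 -0.8594 -0.5109  1.0417]
 [ 0.      0.      0.      1.    ]]
lid_grip [(array([282., 292.]), 0.97, array([0.4973, 0.196 , 0.054 ]))]
lid_ear [(array([283., 288.]), 0.72, array([0.5654, 0.1533, 0.014 ])), (array([305., 250.]), 0.35, array([ 0.7435, -0.0591,  0.014 ]))]
tub_rim [(array([358., 250.]), 0.82, array([ 0.4987, -0.1398,  0.104 ])), (array([285., 304.]), 0.22, array([0.3765, 0.2524, 0.104 ]))]
pump_head [(array([354., 250.]), 0.75, array([0.3102, 0.03  , 0.255 ]))]
plunger []
top_front_left [(array([279., 274.]), 0.72, array([0.6293, 0.133 , 0.032 ])), (array([296., 301.]), 0.43, array([0.4493, 0.1682, 0.032 ]))]
top_front_right []
top_left [(array([357., 248.]), 0.61, array([ 0.6001, -0.2218,  0.032 ]))]
top_right []
top_back_left [(array([261., 300.]), 0.61, array([0.5245, 0.265 , 0.032 ]))]
top_back_right []
tall_can [(array([305., 249
[... 756 characters left out ...]
rray([341., 301.]), 0.86, array([ 0.4149, -0.3031,  0.255 ])), (array([261., 238.]), 0.74, array([ 0.3433, -0.0181,  0.255 ]))]
plunger []
top_front_left [(array([286., 265.]), 0.44, array([0.4633, 0.1278, 0.032 ]))]
top_front_right []
top_left [(array([276., 244.]), 0.63, array([0.4734, 0.2451, 0.032 ]))]
top_right []
top_back_left []
top_back_right []
tall_can [(array([371., 263.]), 0.64, array([ 0.6543, -0.0349,  0.095 ]))]
jar_red [(array([357., 252.]), 0.57, array([0.675 , 0.0778, 0.054 ])), (array([283., 253.]), 0.44, array([0.4669, 0.1596, 0.054 ]))]
jar_green [(array([260., 237.]), 0.8, array([0.4349, 0.276 , 0.05  ])), (array([406., 314.]), 0.48, array([ 0.659 , -0.2141,  0.05  ]))]
```

```bash
cd pics; python3 -c "
import cv2
for n,(u,v,w,h) in {'scene':(200,200,240,150),'side':(200,200,240,180)}.items():
    i=cv2.imread(n+'0.png')[v:v+h,u:u+w]; cv2.imwrite(n+'0c.png',cv2.resize(i,None,fx=3.3,fy=3.3,interpolation=2))"
```

```text
(no output)
```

View pics/scene0c.png

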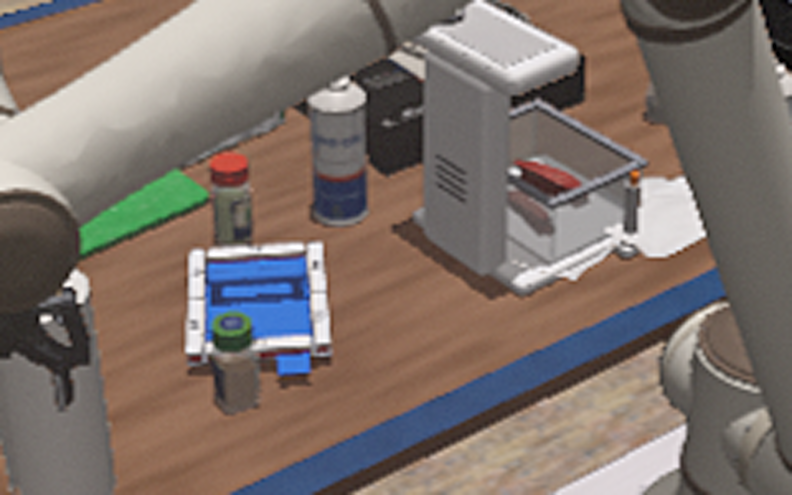

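View pics/side0c.png

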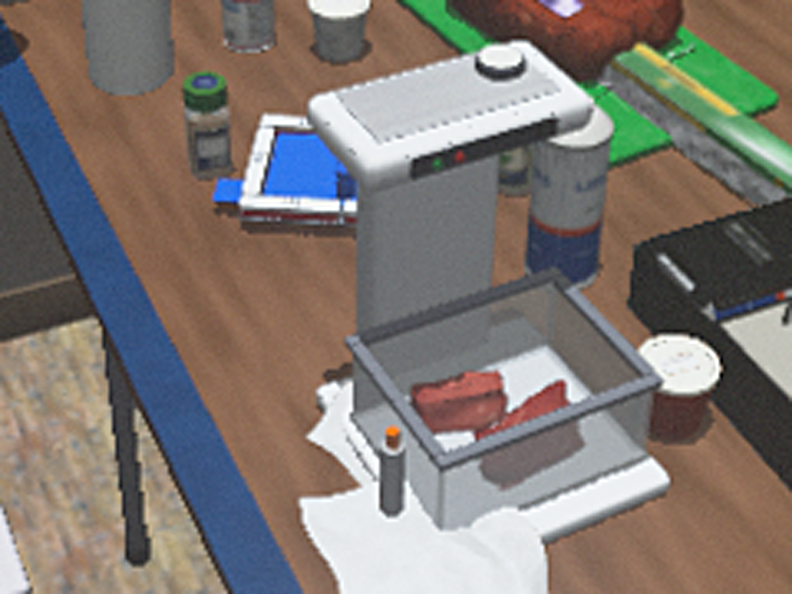

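The scene picture shows the lid at crop (260,300) with its ear towards the robot, the green jar in front and the red jar behind. The side picture shows the tub's rim corners at about (305,304), (368,283), (400,316) and (333,341), the orange tip at (319,331), and the column to world +y.

```bash
cat >> h.py <<'E'
np.set_printoptions(precision=4,suppress=True)
def pose(x,y,yaw,lean=0,z=0):
    "tool down, tool x at yaw (deg); lean: top tips to tool +x"
    return np.array([x,y,z]), R.from_euler('z',yaw,degrees=True)*R.from_euler('x',180,degrees=True)*R.from_euler('y',lean,degrees=True)
def plan(p,Rt,n,start=None):
    s=sense(); p0,R0=(np.array(s['tcp_pos']),R.from_rotvec(s['tcp_rot'])) if start is None else start
    rv=(R0.inv()*Rt).as_rotvec(degrees=True)/n; d=(p-p0)/n
    Rc=R0
    xs=[];rs=[]
    for i in range(n):
        xs.append(np.round(Rc.inv().apply(d),4).tolist()); rs.append(np.round(rv,2).tolist()); Rc=Rc*R.from_rotvec(rv,degrees=True)
    for i in range(0,n,5): print('{"xyz":',xs[i:i+5],',"rot":',rs[i:i+5],'}')
    return p,Rt
E
python3 - <<'E'
from h import *
print(np.array(camera_model('wrist')['T_tool_cam']),camera_model('wrist')['fx'],camera_model('side')['fx'])
for z,c in [(.104,[(305,304),(368,283),(400,316),(333,341)]),(.11,[(319,331)])]:
    for u,v in c: print(ray('side',u,v,z))
p=pose(.43,.19,-90,0,.33); plan(*p,13)
E
```

```text
[[ 0.0007 -0.9477 -0.3192  0.0809]
 [ 1.      0.0007  0.0002  0.0002]
 [-0.     -0.3192  0.9477 -0.1419]
 [ 0.      0.      0.      1.    ]] 389.5840028349476 489.2617002675013
[ 0.4129 -0.1255  0.104 ]
[ 0.5966 -0.1182  0.104 ]
[ 0.6049 -0.2594  0.104 ]
[ 0.4205 -0.2662  0.104 ]
[ 0.4023 -0.2298  0.11  ]
{"xyz": [[0.0236, 0.0207, -0.0076], [0.0253, 0.0186, -0.0076], [0.0268, 0.0163, -0.0076], [0.0282, 0.0139, -0.0076], [0.0293, 0.0114, -0.0076]] ,"rot": [[0.0, -0.0, 4.97], [0.0, -0.0, 4.97], [0.0, -0.0, 4.97], [0.0, -0.0, 4.97], [0.0, -0.0, 4.97]] }
{"xyz": [[0.0301, 0.0088, -0.0076], [0.0308, 0.0062, -0.0076], [0.0312, 0.0035, -0.0076], [0.0314, 0.0008, -0.0076], [0.0313, -0.0019, -0.0076]] ,"rot": [[0.0, -0.0, 4.97], [0.0, -0.0, 4.97], [0.0, -0.0, 4.97], [0.0, -0.0, 4.97], [0.0, -0.0, 4.97]] }
{"xyz": [[0.0311, -0.0046, -0.0076], [0.0305, -0.0073, -0.0076], [0.0298, -0.0099, -0.0076]] ,"rot": [[0.0, -0.0, 4.97], [0.0, -0.0, 4.97], [0.0, -0.0, 4.97]] }
```

Run:
```python
from h import *
plan(*pose(.49,.14,-90,0,.28),15)
```

```text
{"xyz": [[0.0255, 0.0192, -0.0032], [0.0269, 0.0173, -0.0032], [0.0281, 0.0152, -0.0032], [0.0292, 0.013, -0.0032], [0.0301, 0.0108, -0.0032]] ,"rot": [[0.0, -0.0, 4.31], [0.0, -0.0, 4.31], [0.0, -0.0, 4.31], [0.0, -0.0, 4.31], [0.0, -0.0, 4.31]] }
{"xyz": [[0.0308, 0.0085, -0.0032], [0.0314, 0.0062, -0.0032], [0.0317, 0.0038, -0.0032], [0.0319, 0.0014, -0.0032], [0.0319, -0.001, -0.0032]] ,"rot": [[0.0, -0.0, 4.31], [0.0, -0.0, 4.31], [0.0, -0.0, 4.31], [0.0, -0.0, 4.31], [0.0, -0.0, 4.31]] }
{"xyz": [[0.0318, -0.0034, -0.0032], [0.0314, -0.0058, -0.0032], [0.0309, -0.0081, -0.0032], [0.0302, -0.0104, -0.0032], [0.0293, -0.0126, -0.0032]] ,"rot": [[0.0, -0.0, 4.31], [0.0, -0.0, 4.31], [0.0, -0.0, 4.31], [0.0, -0.0, 4.31], [0.0, -0.0, 4.31]] }
```

>>> {"name": "carry_out", "arguments": {"xyz": [[0.0255,0.019,-0.003],[0.027,0.017,-0.003],[0.028,0.015,-0.003],[0.029,0.013,-0.003],[0.03,0.011,-0.003]], "rot": [[0,0,4.3],[0,0,4.3],[0,0,4.3],[0,0,4.3],[0,0,4.3]], "gripper": 0}}

```text
time_s: 1.92
tcp_pos: [0.3423, 0.4225, 0.2465]
tcp_rot: [-2.88, 1.254, -0.0]
ft_force: [0.5, -0.7, 0.0]
width: 0.0853
gripper_force: 0.0
```

>>> {"name": "carry_out", "arguments": {"xyz": [[0.031,0.0085,-0.003],[0.031,0.006,-0.003],[0.032,0.004,-0.003],[0.032,0.001,-0.003],[0.032,-0.001,-0.003]], "rot": [[0,0,4.3],[0,0,4.3],[0,0,4.3],[0,0,4.3],[0,0,4.3]]}}

```text
time_s: 2.33
tcp_pos: [0.4171, 0.2809, 0.2618]
tcp_rot: [-2.595, 1.769, -0.0]
ft_force: [0.1, -0.2, 0.3]
width: 0.085
gripper_force: 0.0
```

>>> {"name": "carry_out", "arguments": {"xyz": [[0.032,-0.003,-0.003],[0.031,-0.006,-0.003],[0.031,-0.008,-0.003],[0.03,-0.01,-0.003],[0.029,-0.0125,-0.003]], "rot": [[0,0,4.3],[0,0,4.3],[0,0,4.3],[0,0,4.3],[0,0,4.3]]}}

```text
time_s: 2.75
tcp_pos: [0.4906, 0.1399, 0.2768]
tcp_rot: [-2.219, 2.222, -0.0]
ft_force: [0.6, 0.1, 0.6]
width: 0.0854
gripper_force: 0.0
```

Run:
```python
from h import *
s=sense(); print(s['tcp_pos'],R.from_rotvec(s['tcp_rot']).as_matrix(),s['joint_velocities'],s['qpos'])
save('wrist','w1.png')
for l,z in [('lid_grip',.054),('lid_ear',.019),('top_front_left',.032),('top_front_right',.032),('top_left',.032),('top_right',.032),('top_back_left',.032),('top_back_right',.032),('jar_red',.1),('jar_green',.09)]:
    r=look_for(l,'wrist')
    print(l,[(np.round(np.array(q['point'])*[640,480]),round(q['confidence'],2),ray('wrist',q['point'][0]*640,q['point'][1]*480,z)) for q in r[:3]])
```

```text
[0.4906 0.1399 0.2768] [[-0.0013 -1.      0.0006]
 [-1.      0.0013  0.0004]
 [-0.0004 -0.0006 -1.    ]] [-0.7777  0.1032  0.2139  0.0034 -0.1082 -0.1211] [ 0.5965  0.1561 -0.1926  0.0001 -1.2213 -0.5978]
lid_grip [(array([271., 230.]), 0.78, array([0.5415, 0.1715, 0.054 ])), (array([212., 413.]), 0.62, array([0.621 , 0.3951, 0.054 ])), (array([336., 199.]), 0.32, array([0.4778, 0.1407, 0.054 ]))]
lid_ear [(array([269., 233.]), 0.82, array([0.5478, 0.1868, 0.019 ])), (array([87., 35.]), 0.39, array([ 0.7066, -0.0045,  0.019 ])), (array([339., 271.]), 0.38, array([0.4715, 0.2323, 0.019 ]))]
top_front_left [(array([337., 199.]), 0.95, array([0.4747, 0.1484, 0.032 ]))]
top_front_right [(array([256., 151.]), 0.83, array([0.5536, 0.1011, 0.032 ]))]
top_left [(array([342., 270.]), 0.94, array([0.4671, 0.2273, 0.032 ]))]
top_right [(array([193., 192.]), 0.79, array([0.6192, 0.1424, 0.032 ])), (array([272., 230.]), 0.47, array([0.5408, 0.1828, 0.032 ]))]
top_back_left [(array([279., 304.]), 0.96, array([0.5362, 0.2686, 0.032 ]))]
top_back_right [(array([202., 263.]), 0.8, array([0.6166, 0.2196, 0.032 ]))]
jar_red [(array([ 92., 191.]), 0.8, array([0.6791, 0.1274, 0.1   ]))]
jar_green [(array([370., 321.]), 0.66, array([0.4432, 0.2552, 0.09  ]))]
```

View pics/w1.png

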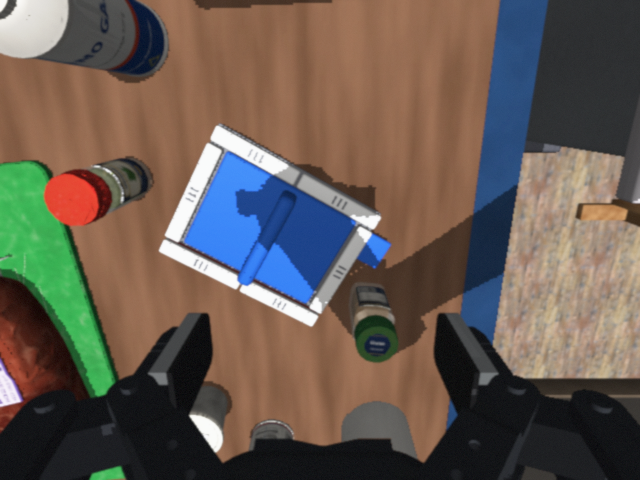

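The wrist picture shows the lid at about (270,230) turned by some 27°, its handle running from (290,195) to (247,280), the ear at (375,250), and the green jar close to the ear corner at (372,325). The arm was still settling, so I fit again from the six bars with a fresh picture.

```bash
cat >> h.py <<'E'
BARS={'top_front_left':(-66.5,47.5),'top_front_right':(-66.5,-47.5),'top_left':(0,86.5),'top_right':(0,-86.5),'top_back_left':(66.5,47.5),'top_back_right':(66.5,-47.5)}
def lidfit(z):
    save('wrist','tmp.png'); P=[];Q=[]
    for l,q in BARS.items():
        r=look_for(l,'wrist')
        if r and r[0]['confidence']>.6: P.append(ray('wrist',r[0]['point'][0]*640,r[0]['point'][1]*480,z)[:2]); Q.append(np.array(q)/1e3)
    P=np.array(P);Q=np.array(Q); pc=P.mean(0);qc=Q.mean(0)
    a=(Q-qc)@[1,1j];b=(P-pc)@[1,1j]; yaw=np.angle(np.sum(b*a.conj()))
    c,s=np.cos(yaw),np.sin(yaw); M=np.array([[c,-s],[s,c]]); t=pc-M@qc
    print('lid',t,'yaw',np.degrees(yaw),'res mm',np.round((P-(Q@M.T+t))*1e3,1).tolist()); return t,np.degrees(yaw)
E
python3 - <<'E'
from h import *
t,y=lidfit(.032)
s=sense(); print(s['tcp_pos'],R.from_rotvec(s['tcp_rot']).as_matrix()[:,0])
im=cv2.imread('pics/tmp.png')
for dx in(-52,52):
  c,sn=np.cos(np.radians(y)),np.sin(np.radians(y)); print(proj('wrist',np.r_[t+np.array([c,sn])*dx/1e3,.061]))
for l,z in [('jar_red',.1),('jar_green',.09)]:
    m=outline_of(l,'wrist'); 
    if m: v,u=np.where(m[0]['mask']); print(l,u.min(),u.max(),v.min(),v.max())
E
```

```text
lid [0.5461 0.1819] yaw 59.24138780577685 res mm [[3.3, -0.6], [-0.1, 0.7], [-3.1, -0.4], [-0.2, 0.3]]
[0.4901 0.1415 0.2763] [ 0.0025 -1.      0.    ]
(np.float64(289.87537653551976), np.float64(193.96302535201966))
(np.float64(239.06365366083674), np.float64(281.25339524863955))
jar_red 41 149 155 221
jar_green 348 396 281 360
```

Run:
```python
from h import *
plan(*pose(.546,.175,-119,0,.2),5)
```

```text
{"xyz": [[-0.0067, -0.0112, 0.0153], [-0.0078, -0.0105, 0.0153], [-0.0088, -0.0096, 0.0153], [-0.0097, -0.0087, 0.0153], [-0.0106, -0.0076, 0.0153]] ,"rot": [[0.0, -0.0, 5.83], [0.0, -0.0, 5.83], [0.0, -0.0, 5.83], [0.0, -0.0, 5.83], [0.0, -0.0, 5.83]] }
```

>>> {"name": "carry_out", "arguments": {"xyz": [[-0.0067,-0.011,0.0153],[-0.008,-0.0105,0.0153],[-0.009,-0.0095,0.0153],[-0.01,-0.0085,0.0153],[-0.0105,-0.0075,0.0153]], "rot": [[0,0,5.8],[0,0,5.8],[0,0,5.8],[0,0,5.8],[0,0,5.8]]}}

```text
time_s: 4.17
tcp_pos: [0.5461, 0.176, 0.1991]
tcp_rot: [-1.591, 2.709, -0.0]
ft_force: [0.4, -0.1, 0.5]
width: 0.0852
gripper_force: 0.0
```

>>> {"name": "carry_out", "arguments": {"xyz": [[0,0,0],[0,0,0],[0,0,0]], "rot": [[0,0,0],[0,0,0],[0,0,0]]}}

```text
time_s: 4.42
tcp_pos: [0.5456, 0.1756, 0.2004]
tcp_rot: [-1.6, 2.703, -0.0]
ft_force: [-0.6, 0.7, -0.7]
width: 0.0856
gripper_force: 0.0
```

```bash
cat >> h.py <<'E'
def whitefit(z,t,thr=150):
    im=cv2.imread('pics/tmp.png').astype(int); m=((im.min(2)>thr)&(im.max(2)-im.min(2)<40)).astype(np.uint8)
    u,v=proj('wrist',np.r_[t,z]); mm=np.zeros_like(m); cv2.circle(mm,(int(u),int(v)),190,1,-1); m*=mm
    n,l,st,_=cv2.connectedComponentsWithStats(cv2.morphologyEx(m,cv2.MORPH_CLOSE,np.ones((7,7))))
    k=1+np.argmax(st[1:,4]); c=cv2.convexHull(np.argwhere(l==k)[:,::-1].astype(np.float32))[:,0]
    P=np.array([ray('wrist',a,b,z)[:2] for a,b in c])
    r=cv2.minAreaRect((P*1e3).astype(np.float32)); print('rect',r); return r
E
python3 - <<'E'
from h import *
t,y=lidfit(.032)
whitefit(.032,t)
s=sense(); print(s['tcp_pos'],s['joint_velocities'].__class__)
E
```

```text
lid [0.5456 0.1837] yaw 60.933431369935654 res mm [[1.4, 0.5], [-1.0, 1.7], [-0.6, -1.4], [0.5, -0.4], [-0.2, -0.5]]
rect ((546.7496948242188, 184.91934204101562), (148.6746063232422, 188.0878448486328), 60.47447204589844)
[0.5455 0.1757 0.2006] <class 'numpy.ndarray'>
```

View pics/tmp.png

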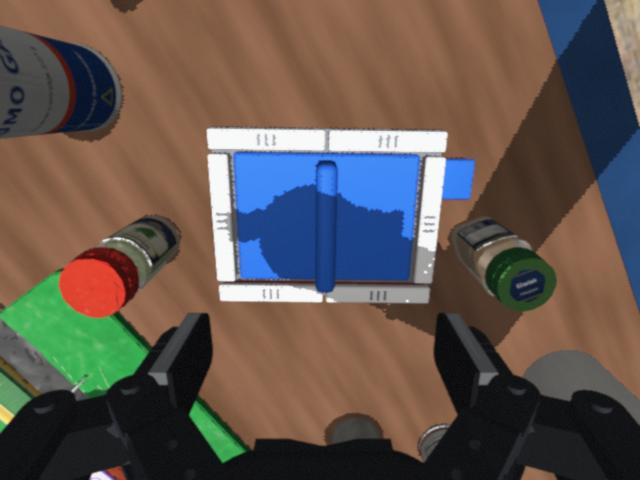

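The picture shows the lid square in view: handle from (326,165) to (325,290), ear at (460,178), green jar clear of the hand. Next I measure the tub with the wrist camera before grasping.

Run:
```python
from h import *
a=plan(*pose(.535,.10,-112,0,.34),5)
plan(*pose(.509,-.24,-88,0,.32),10,a)
```

```text
{"xyz": [[0.0143, -0.0055, -0.0279], [0.0144, -0.0051, -0.0279], [0.0145, -0.0048, -0.0279], [0.0146, -0.0044, -0.0279], [0.0147, -0.0041, -0.0279]] ,"rot": [[-0.01, 0.01, -1.37], [-0.01, 0.01, -1.37], [-0.01, 0.01, -1.37], [-0.01, 0.01, -1.37], [-0.01, 0.01, -1.37]] }
{"xyz": [[0.0325, -0.0103, 0.002], [0.0329, -0.009, 0.002], [0.0332, -0.0076, 0.002], [0.0335, -0.0062, 0.002], [0.0338, -0.0048, 0.002]] ,"rot": [[-0.0, 0.0, -2.4], [-0.0, 0.0, -2.4], [-0.0, 0.0, -2.4], [-0.0, 0.0, -2.4], [-0.0, 0.0, -2.4]] }
{"xyz": [[0.0339, -0.0033, 0.002], [0.034, -0.0019, 0.002], [0.0341, -0.0005, 0.002], [0.0341, 0.0009, 0.002], [0.034, 0.0024, 0.002]] ,"rot": [[-0.0, 0.0, -2.4], [-0.0, 0.0, -2.4], [-0.0, 0.0, -2.4], [-0.0, 0.0, -2.4], [-0.0, 0.0, -2.4]] }
```

>>> {"name": "carry_out", "arguments": {"xyz": [[0.0143,-0.0055,-0.028],[0.0144,-0.005,-0.028],[0.0145,-0.005,-0.028],[0.0145,-0.0045,-0.028],[0.0147,-0.004,-0.028]], "rot": [[0,0,-1.4],[0,0,-1.4],[0,0,-1.4],[0,0,-1.4],[0,0,-1.4]]}}

```text
time_s: 5.18
tcp_pos: [0.5348, 0.0993, 0.3416]
tcp_rot: [-1.761, 2.601, -0.0]
ft_force: [-0.3, 0.2, -0.2]
width: 0.0851
gripper_force: 0.0
```

>>> {"name": "carry_out", "arguments": {"xyz": [[0.0325,-0.01,0.002],[0.033,-0.009,0.002],[0.033,-0.0075,0.002],[0.0335,-0.006,0.002],[0.034,-0.005,0.002]], "rot": [[0,0,-2.4],[0,0,-2.4],[0,0,-2.4],[0,0,-2.4],[0,0,-2.4]]}}

```text
time_s: 5.6
tcp_pos: [0.5218, -0.0713, 0.3303]
tcp_rot: [-2.025, 2.401, -0.001]
ft_force: [-0.0, -0.1, -0.8]
width: 0.0859
gripper_force: 0.0
```

>>> {"name": "carry_out", "arguments": {"xyz": [[0.034,-0.0035,0.002],[0.034,-0.002,0.002],[0.034,-0.0005,0.002],[0.034,0.001,0.002],[0.034,0.0025,0.002]], "rot": [[0,0,-2.4],[0,0,-2.4],[0,0,-2.4],[0,0,-2.4],[0,0,-2.4]]}}

```text
time_s: 6.02
tcp_pos: [0.5093, -0.2413, 0.3202]
tcp_rot: [-2.265, 2.177, -0.001]
ft_force: [0.5, 0.3, -0.8]
width: 0.0854
gripper_force: 0.0
```

>>> {"name": "carry_out", "arguments": {"xyz": [[0,0,0],[0,0,0],[0,0,0]], "rot": [[0,0,0],[0,0,0],[0,0,0]]}}

```text
time_s: 6.27
tcp_pos: [0.5096, -0.2398, 0.3199]
tcp_rot: [-2.261, 2.18, 0.0]
ft_force: [0.2, 0.1, 0.7]
width: 0.0853
gripper_force: 0.0
```

Run:
```python
from h import *
s=sense(); print(s['tcp_pos'],s['qpos'])
save('wrist','w3.png')
for l,z in [('tub_rim',.104),('plunger',.11),('pump_head',.255)]:
    r=look_for(l,'wrist')
    print(l,[(np.round(np.array(q['point'])*[640,480]),round(q['confidence'],2),ray('wrist',q['point'][0]*640,q['point'][1]*480,z)) for q in r[:3]])
```

```text
[ 0.5096 -0.2398  0.3199] [-0.1521  0.2297  0.0073 -0.0002 -1.3483  0.1886]
tub_rim [(array([187., 215.]), 0.7, array([ 0.6374, -0.2181,  0.104 ])), (array([314., 289.]), 0.66, array([ 0.5139, -0.1446,  0.104 ]))]
plunger []
pump_head [(array([316., 289.]), 0.55, array([ 0.5124, -0.2187,  0.255 ]))]
```

View pics/w3.png

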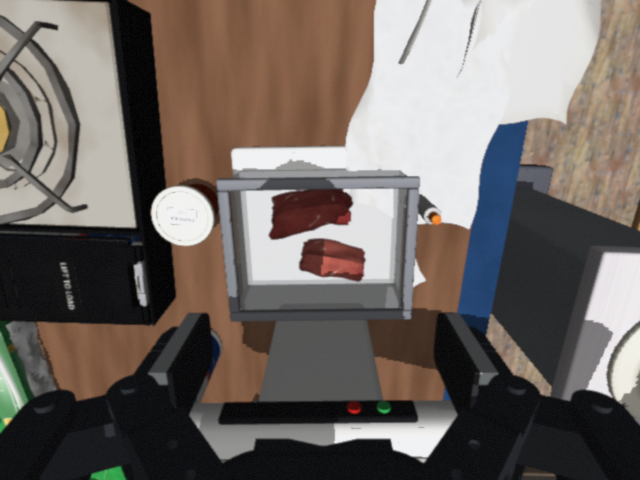

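The picture shows the rim's outer corners at (217,178), (420,177), (411,319), (231,320) and the orange tip at (435,218). The pump head is at the bottom (y≈410) and the red cup at (185,215).

Run:
```python
from h import *
C=np.array([ray('wrist',u,v,.104)[:2] for u,v in [(217,178),(420,177),(411,319.5),(231,320)]]); print(C,C.mean(0))
print([np.linalg.norm(C[i]-C[(i+1)%4]) for i in range(4)])
L=np.array([(-75,-95),(-75,95),(75,95),(75,-95)])/1e3
pl=ray('wrist',435,217.5,.110)[:2]
L=np.vstack([L,(-.035,.111)]);C=np.vstack([C,pl])
pc=C.mean(0);qc=L.mean(0)
yaw=np.angle(np.sum(((C-pc)@[1,1j])*((L-qc)@[1,1j]).conj()));c,s=np.cos(yaw),np.sin(yaw);M=np.array([[c,-s],[s,c]]);t=pc-M@qc
print(t,np.degrees(yaw),(C-(L@M.T+t))*1e3)
for dx,dy,z in [(-75,-95,.104),(-75,95,.104),(75,95,.104),(75,-95,.104),(40,95,.255),(40,-95,.255)]:
    p=np.r_[t+M@[dx/1e3,dy/1e3],z]; print(proj('wrist',p),proj('side',p))
# regrasp route
yl=60.6; g=np.array([.5464,.1846])+(-.010)*np.array([np.cos(np.radians(yl)),np.sin(np.radians(yl))])
print(g)
a=plan(*pose(.52,-.02,-105,0,.33),7)
P,Q=pose(g[0],g[1],yl-180,20,.054); ax=Q.as_matrix()[:,2]
b=plan(P-ax*.10,Q,8,a)
plan(P+ax*.017,Q,4,b)
```

```text
[[ 0.6072 -0.254 ]
 [ 0.4202 -0.2623]
 [ 0.4118 -0.1135]
 [ 0.5995 -0.1054]] [ 0.5097 -0.1838]
[np.float64(0.18714048930913024), np.float64(0.14910825894993263), np.float64(0.18787190522670186), np.float64(0.14876358506499893)]
[ 0.5102 -0.1841] 92.93465033060642 [[-1.7485  0.1451]
 [ 1.0474  1.5418]
 [ 0.3574  0.6117]
 [-1.693  -1.0901]
 [ 2.0367 -1.2085]]
(np.float64(215.09128720320993), np.float64(177.76853470422478)) (np.float64(400.22491016096234), np.float64(314.1692375761603))
(np.float64(421.33317609892015), np.float64(175.37520214565495)) (np.float64(332.0059829741561), np.float64(340.5129486590904))
(np.float64(411.4069253526918), np.float64(318.99579380378356)) (np.float64(302.6497743857082), np.float64(301.34748366703036))
(np.float64(229.41300341990552), np.float64(320.86138582316966)) (np.float64(366.9049723757519), np.float64(279.50729954529317))
(np.float64(465.02763237000755), np.float64(391.9769531316184)) (np.float64(309.18157790954643), np.float64(260.2531120308648))
(np.float64(171.80001477486633), np.float64(394.77950646012175)) (np.float64(378.9951724742369), n
[... 311 characters left out ...]
-0.031, 0.0041, -0.0014], [-0.0308, 0.0054, -0.0014]] ,"rot": [[-0.0, 0.0, 2.46], [-0.0, 0.0, 2.46]] }
{"xyz": [[-0.0285, 0.0027, 0.0228], [-0.0294, 0.0035, 0.0215], [-0.0301, 0.0043, 0.0202], [-0.0308, 0.0051, 0.0189], [-0.0315, 0.006, 0.0176]] ,"rot": [[-0.31, 2.49, 1.78], [-0.31, 2.49, 1.78], [-0.31, 2.49, 1.78], [-0.31, 2.49, 1.78], [-0.31, 2.49, 1.78]] }
{"xyz": [[-0.032, 0.0069, 0.0163], [-0.0325, 0.0078, 0.0149], [-0.0328, 0.0087, 0.0136]] ,"rot": [[-0.31, 2.49, 1.78], [-0.31, 2.49, 1.78], [-0.31, 2.49, 1.78]] }
{"xyz": [[-0.0, -0.0, 0.0292], [-0.0, -0.0, 0.0292], [-0.0, -0.0, 0.0292], [-0.0, -0.0, 0.0292]] ,"rot": [[0.0, 0.0, 0.0], [0.0, 0.0, 0.0], [0.0, 0.0, 0.0], [0.0, 0.0, 0.0]] }
```

```bash
sed -i "s/from_euler('y',lean/from_euler('y',-lean/" h.py
python3 - <<'E'
from h import *
def tubpts(t,yaw,z):
    c,s=np.cos(np.radians(yaw)),np.sin(np.radians(yaw));M=np.array([[c,-s],[s,c]])
    return [np.r_[t+M@np.array(q)/1e3,z] for q in [(-75,-95),(-75,95),(75,95),(75,-95)]],np.r_[t+M@[-.035,.111],.110]
out=[]
for n,f,(u,v,w,h) in [('wrist','w3.png',(195,150,260,200)),('side','side0.png',(290,265,130,100))]:
    k=400//w if w<200 else 1.53
    k=400/w; i=cv2.resize(cv2.imread('pics/'+f)[v:v+h,u:u+w],None,fx=k,fy=k,interpolation=2)
    for t,y,col in [((.5102,-.1841),92.9,(0,0,255)),((.509,-.192),92.2,(0,255,0))]:
        P,pl=tubpts(np.array(t),y,.104)
        q=(np.array([proj(n,p) for p in P])-[u,v]+.5)*k; cv2.polylines(i,[np.round(q).astype(int)],True,col,1)
        q=(np.array(proj(n,pl))-[u,v]+.5)*k; cv2.drawMarker(i,tuple(np.round(q).astype(int).tolist()),col,0,12,1)
    out.append(i)
cv2.imwrite('pics/ov.png',np.hstack([o[:305] for o in out]))
E
```

```text
(no output)
```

View pics/ov.png

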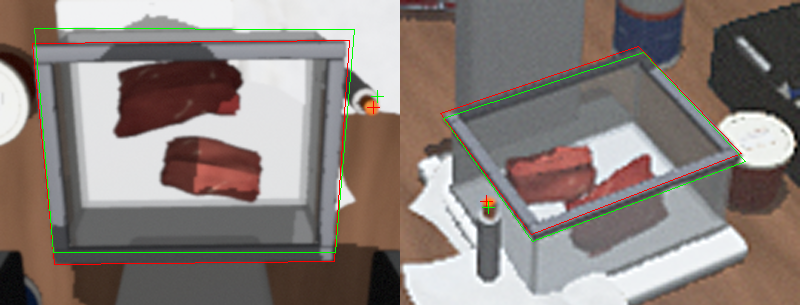

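Red (wrist fit) matches both views, so the tub is at (0.510,-0.185), yaw 92.8°. Going back to grasp the lid with the corrected lean.

Run:
```python
from h import *
yl=60.6; g=np.array([.5464,.1846])+(-.010)*np.array([np.cos(np.radians(yl)),np.sin(np.radians(yl))])
a=plan(*pose(.52,-.02,-105,0,.34),7)
P,Q=pose(g[0],g[1],yl-180,20,.054); ax=Q.as_matrix()[:,2]
b=plan(P-ax*.09,Q,8,a); print(b[0])
c=plan(P+ax*.017,Q,4,b); print(c[0])
```

```text
{"xyz": [[-0.0312, -0.0026, -0.0028], [-0.0312, -0.0013, -0.0028], [-0.0313, 0.0, -0.0028], [-0.0312, 0.0014, -0.0028], [-0.0312, 0.0027, -0.0028]] ,"rot": [[-0.0, 0.0, 2.46], [-0.0, 0.0, 2.46], [-0.0, 0.0, 2.46], [-0.0, 0.0, 2.46], [-0.0, 0.0, 2.46]] }
{"xyz": [[-0.031, 0.0041, -0.0028], [-0.0308, 0.0054, -0.0028]] ,"rot": [[-0.0, 0.0, 2.46], [-0.0, 0.0, 2.46]] }
{"xyz": [[-0.0206, 0.0047, 0.0252], [-0.0194, 0.0055, 0.026], [-0.018, 0.0062, 0.0268], [-0.0166, 0.0069, 0.0275], [-0.0152, 0.0075, 0.0282]] ,"rot": [[0.31, -2.49, 1.78], [0.31, -2.49, 1.78], [0.31, -2.49, 1.78], [0.31, -2.49, 1.78], [0.31, -2.49, 1.78]] }
{"xyz": [[-0.0137, 0.0081, 0.0288], [-0.0122, 0.0087, 0.0293], [-0.0106, 0.0092, 0.0297]] ,"rot": [[0.31, -2.49, 1.78], [0.31, -2.49, 1.78], [0.31, -2.49, 1.78]] }
[0.5264 0.1491 0.1386]
{"xyz": [[0.0, 0.0, 0.0267], [0.0, 0.0, 0.0267], [0.0, 0.0, 0.0267], [0.0, 0.0, 0.0267]] ,"rot": [[0.0, 0.0, 0.0], [0.0, 0.0, 0.0], [0.0, 0.0, 0.0], [0.0, 0.0, 0.0]] }
[0.5443 0.181  0.038 ]
```

>>> {"name": "carry_out", "arguments": {"xyz": [[-0.031,-0.0026,-0.003],[-0.031,-0.0013,-0.003],[-0.031,0,-0.003],[-0.031,0.0014,-0.003],[-0.031,0.0027,-0.003]], "rot": [[0,0,2.5],[0,0,2.5],[0,0,2.5],[0,0,2.5],[0,0,2.5]]}}

```text
time_s: 6.88
tcp_pos: [0.5172, -0.0824, 0.3353]
tcp_rot: [-2.01, 2.414, -0.001]
ft_force: [0.7, -0.3, 0.1]
width: 0.0857
gripper_force: 0.0
```

>>> {"name": "carry_out", "arguments": {"xyz": [[-0.031,0.004,-0.003],[-0.031,0.0055,-0.003],[-0.0206,0.0047,0.025],[-0.0194,0.0055,0.026],[-0.018,0.006,0.027]], "rot": [[0,0,2.4],[0,0,2.4],[0.3,-2.5,1.8],[0.3,-2.5,1.8],[0.3,-2.5,1.8]]}}

```text
time_s: 7.3
tcp_pos: [0.5232, 0.044, 0.2653]
tcp_rot: [-1.722, 2.484, 0.103]
ft_force: [0.3, -0.5, -0.5]
width: 0.0857
gripper_force: 0.0
```

>>> {"name": "carry_out", "arguments": {"xyz": [[-0.0166,0.007,0.0275],[-0.015,0.0075,0.028],[-0.0137,0.008,0.029],[-0.012,0.0087,0.029],[-0.0106,0.009,0.03]], "rot": [[0.3,-2.5,1.8],[0.3,-2.5,1.8],[0.3,-2.5,1.8],[0.3,-2.5,1.8],[0.3,-2.5,1.8]]}}

```text
time_s: 7.72
tcp_pos: [0.5273, 0.1485, 0.1391]
tcp_rot: [-1.419, 2.443, 0.256]
ft_force: [-0.0, -0.0, -0.3]
width: 0.0849
gripper_force: 0.0
```

>>> {"name": "carry_out", "arguments": {"xyz": [[0,0,0],[0,0,0]], "rot": [[0,0,0],[0,0,0]]}}

```text
time_s: 7.88
tcp_pos: [0.5267, 0.1474, 0.1385]
tcp_rot: [-1.426, 2.447, 0.255]
ft_force: [1.5, -0.9, 0.9]
width: 0.0853
gripper_force: 0.0
```

Run:
```python
from h import *
s=sense(); print(s['tcp_pos'])
t,y=lidfit(.032); whitefit(.032,t)
yl=60.6; g=np.array([.5464,.1846])+(-.010)*np.array([np.cos(np.radians(yl)),np.sin(np.radians(yl))])
P,Q=pose(g[0],g[1],yl-180,20,.054); ax=Q.as_matrix()[:,2]
c=plan(P+ax*.017,Q,4); print(c[0])
```

```text
[0.5267 0.1474 0.1385]
lid [0.547  0.1806] yaw 59.4968443281355 res mm [[3.0, -0.5], [2.3, 2.0], [-5.0, -5.0], [-0.8, 0.6], [0.6, 2.9]]
rect ((593.5014038085938, 158.8917999267578), (155.3291473388672, 90.7317123413086), 57.96427536010742)
{"xyz": [[-0.0, 0.0007, 0.0273], [-0.0001, 0.0007, 0.0273], [-0.0001, 0.0007, 0.0273], [-0.0001, 0.0007, 0.0273]] ,"rot": [[-0.01, 0.05, -0.08], [-0.01, 0.05, -0.08], [-0.01, 0.05, -0.08], [-0.01, 0.05, -0.08]] }
[0.5443 0.181  0.038 ]
```

Consistent enough; descend and grip.

>>> {"name": "carry_out", "arguments": {"xyz": [[0,0.0007,0.027],[0,0.0007,0.027],[0,0.0007,0.027],[0,0.0007,0.027]], "rot": [[0,0,0],[0,0,0],[0,0,0],[0,0,0]]}}

```text
time_s: 8.57
tcp_pos: [0.5441, 0.1806, 0.0379]
tcp_rot: [-1.419, 2.445, 0.254]
ft_force: [0.1, 0.1, 0.5]
width: 0.0855
gripper_force: 0.0
```

>>> {"name": "carry_out", "arguments": {"xyz": [[0,0,0],[0,0,0],[0,0,0],[0,0,0],[0,0,0]], "rot": [[0,0,0],[0,0,0],[0,0,0],[0,0,0],[0,0,0]], "gripper": 1, "squeeze": 90}}

```text
time_s: 8.98
tcp_pos: [0.5441, 0.1805, 0.0398]
tcp_rot: [-1.419, 2.443, 0.254]
ft_force: [-0.3, -0.5, 0.1]
width: 0.0257
gripper_force: 0.0
```

>>> {"name": "carry_out", "arguments": {"xyz": [[0,0,0],[0,0,0],[0,0,0],[0,0,0],[0,0,0]], "rot": [[0,0,0],[0,0,0],[0,0,0],[0,0,0],[0,0,0]]}}

```text
time_s: 9.4
tcp_pos: [0.5443, 0.1804, 0.04]
tcp_rot: [-1.419, 2.443, 0.254]
ft_force: [-0.9, -1.6, 4.9]
width: 0.014
gripper_force: 87.9
```

```bash
cat >> h.py <<'E'
import json
TUB=np.array([.510,-.1845,.144]); TYAW=92.8
def target(off):
    G=json.load(open('g.json')); D=R.from_euler('z',TYAW-60.6,degrees=True)
    d=R.from_euler('z',TYAW,degrees=True).apply(off)
    return TUB+d+D.apply(np.array(G[0])-[.5464,.1846,.054]), D*R.from_rotvec(G[1])
E
python3 - <<'E'
from h import *
s=sense(); json.dump([list(map(float,s['tcp_pos'])),list(map(float,s['tcp_rot']))],open('g.json','w'))
p0=np.array(s['tcp_pos']);R0=R.from_rotvec(s['tcp_rot'])
a=plan(p0+[0,0,.1],R0,5)
print(target([-.075,0,.2])[0])
E
```

```text
{"xyz": [[-0.0069, 0.0, -0.0188], [-0.0069, 0.0, -0.0188], [-0.0069, 0.0, -0.0188], [-0.0069, 0.0, -0.0188], [-0.0069, 0.0, -0.0188]] ,"rot": [[0.0, 0.0, 0.0], [0.0, 0.0, 0.0], [0.0, 0.0, 0.0], [0.0, 0.0, 0.0], [0.0, 0.0, 0.0]] }
[ 0.5141 -0.2641  0.33  ]
```

>>> {"name": "carry_out", "arguments": {"xyz": [[-0.0035,0,-0.0094],[-0.007,0,-0.019],[-0.0085,0,-0.0235],[-0.0085,0,-0.0235],[-0.007,0,-0.019]], "rot": [[0,0,0],[0,0,0],[0,0,0],[0,0,0],[0,0,0]]}}

```text
time_s: 9.82
tcp_pos: [0.5427, 0.1798, 0.1402]
tcp_rot: [-1.421, 2.447, 0.255]
ft_force: [0.2, 0.1, -4.0]
width: 0.0139
gripper_force: 88.4
```

>>> {"name": "carry_out", "arguments": {"xyz": [[0,0,0],[0,0,0],[0,0,0]], "rot": [[0,0,0],[0,0,0],[0,0,0]]}}

```text
time_s: 10.07
tcp_pos: [0.5418, 0.1798, 0.1369]
tcp_rot: [-1.421, 2.45, 0.257]
ft_force: [-0.7, 0.3, -4.1]
width: 0.0147
gripper_force: 88.4
```

Run:
```python
from h import *
s=sense(); print(s['tcp_pos'],s['ft_force'])
G=json.load(open('g.json')); dz=s['tcp_pos'][2]-G[0][2]; print(dz)
t,y=lidfit(.032+dz); print('shift vs tcp',t-np.array(s['tcp_pos'][:2])-(np.array([.5464,.1846])-G[0][:2]))
R0=R.from_rotvec(s['tcp_rot']); p0=s['tcp_pos']
a=plan(np.array([.54,.10,.36]),R0,7)
P,Q=target([-.08,0,.23]); print(P)
b=plan(P,Q,14,a)
c=plan(target([-.08,0,.035])[0],Q,7,b)
```

```text
[0.5418 0.1798 0.1369] [-0.7234  0.2685 -4.0665]
0.09692840535712463
lid [0.5403 0.178 ] yaw 57.14058209051178 res mm [[5.0, -1.9], [4.7, 5.2], [-9.6, -3.3]]
shift vs tcp [-0.0036 -0.006 ]
{"xyz": [[-0.0013, -0.0052, -0.0334], [-0.0013, -0.0051, -0.0334], [-0.0013, -0.0051, -0.0334], [-0.0013, -0.0051, -0.0334], [-0.0013, -0.0051, -0.0334]] ,"rot": [[-0.01, 0.01, 0.01], [-0.01, 0.01, 0.01], [-0.01, 0.01, 0.01], [-0.01, 0.01, 0.01], [-0.01, 0.01, 0.01]] }
{"xyz": [[-0.0013, -0.0051, -0.0334], [-0.0013, -0.0051, -0.0334]] ,"rot": [[-0.01, 0.01, 0.01], [-0.01, 0.01, 0.01]] }
[ 0.5143 -0.2691  0.36  ]
{"xyz": [[0.0224, -0.0115, -0.0082], [0.0228, -0.0105, -0.0083], [0.0231, -0.0095, -0.0085], [0.0235, -0.0085, -0.0086], [0.0238, -0.0075, -0.0087]] ,"rot": [[-0.77, -0.01, -2.17], [-0.77, -0.01, -2.17], [-0.77, -0.01, -2.17], [-0.77, -0.01, -2.17], [-0.77, -0.01, -2.17]] }
{"xyz": [[0.0241, -0.0065, -0.0088], [0.0243, -0.0055, -0.0089], [0.0245, -0.0044, -0.009], [0.0246, -0.0034, -0.009], [0.0247, -0.0023, -0.0091]] ,"rot": [[-0.77, -0.01, -2.17], [-0.77, -0.01, -2.17], [-0.77, -0.01, -2.17], [-0.77, -0.01, -2.17], [-0.77, -0.01, -2.17]] }
{"xyz": [[0.0248, -0.0013, -0.0091], [0.0248, -0.0002, -0.0091], [0.0248, 0.0009, -0.0091], [0.0247, 0.0019, -0.0091]] ,"rot": [[-0.77, -0.01, -2.17], [-0.77, -0.01, -2.17], [-0.77, -0.01, -2.17], [-0.77, -0.01, -2.17]] }
{"xyz": [[0.0096, -0.0, 0.0261], [0.0096, -0.0, 0.0261], [0.0096, -0.0, 0.0261], [0.0096, -0.0, 0.0261], [0.0096, -0.0, 0.0261]] ,"rot": [[0.0, 0.0, 0.0], [0.0, 0.0, 0.0], [0.0, 0.0, 0.0], [0.0, 0.0, 0.0], [0.0, 0.0, 0.0]] }
{"xyz": [[0.0096, -0.0, 0.0261], [0.0096, -0.0, 0.0261]] ,"rot": [[0.0, 0.0, 0.0], [0.0, 0.0, 0.0]] }
```

View pics/tmp.png

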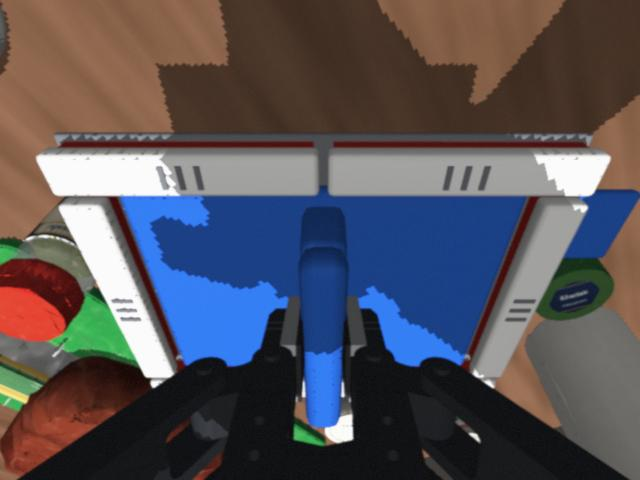

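The picture shows the lid gripped level and central: front bars' outer top edge at v≈152 from (37,154) to (610,153), inner edge at v≈196. I compare that with the assumed grasp.

Run:
```python
from h import *
from scipy.optimize import least_squares
s=sense();G=json.load(open('g.json'))
RT=R.from_rotvec(s['tcp_rot'])*R.from_rotvec(G[1]).inv()
L=np.array([(-74.5,-93.5,-22),(-74.5,93.5,-22),(-58.5,93.5,-22),(-58.5,-93.5,-22)])/1e3
obs=np.array([(37,154),(610,153),(592,196),(52,196)])
m,E=T('wrist');Ei=np.linalg.inv(E)
def P(d):
    dx,dy,dyaw,pit=d
    W=RT.apply(np.array([.5464,.1846,.054])-G[0])+s['tcp_pos']
    p=(RT*R.from_euler('z',60.6,degrees=True)*R.from_euler('yz',[pit,dyaw],degrees=True)).apply(L+[0,0,0])+W+(RT*R.from_euler('z',60.6,degrees=True)).apply([dx,dy,0])
    c=p@Ei[:3,:3].T+Ei[:3,3]; return np.c_[m['fx']*c[:,0]/c[:,2]+m['cx'],m['fy']*c[:,1]/c[:,2]+m['cy']]
print(P([0,0,0,0]))
f=least_squares(lambda d:(P(d)-obs).ravel(),[0,0,0,0],x_scale=[.001,.001,1,1]); print(f.x,f.cost,P(f.x))
```

```text
[[ 23.7947 155.1872]
 [614.4928 152.5304]
 [592.7309 195.4037]
 [ 46.4554 197.7418]]
[ 0.0004  0.001  -0.2368 -2.3006] 8.226900137384296 [[ 34.722  153.5162]
 [610.8082 153.1014]
 [590.6655 195.8385]
 [ 54.9142 196.2598]]
```

>>> {"name": "carry_out", "arguments": {"xyz": [[-0.0013,-0.005,-0.0334],[-0.0013,-0.005,-0.0334],[-0.0013,-0.005,-0.0334],[-0.0013,-0.005,-0.0334],[-0.0013,-0.005,-0.0334]], "rot": [[0,0,0],[0,0,0],[0,0,0],[0,0,0],[0,0,0]]}}

```text
time_s: 10.83
tcp_pos: [0.5397, 0.1226, 0.2986]
tcp_rot: [-1.421, 2.447, 0.255]
ft_force: [0.7, 0.4, -3.8]
width: 0.0145
gripper_force: 89.1
```

>>> {"name": "carry_out", "arguments": {"xyz": [[-0.0013,-0.005,-0.0334],[-0.0013,-0.005,-0.0334],[0.0224,-0.0115,-0.0082],[0.0228,-0.0105,-0.0083],[0.023,-0.0095,-0.0085]], "rot": [[0,0,0],[0,0,0],[-0.77,0,-2.17],[-0.77,0,-2.17],[-0.77,0,-2.17]]}}

```text
time_s: 11.25
tcp_pos: [0.533, 0.0206, 0.3616]
tcp_rot: [-1.573, 2.359, 0.28]
ft_force: [-0.3, -0.6, -4.4]
width: 0.0144
gripper_force: 89.0
```

>>> {"name": "carry_out", "arguments": {"xyz": [[0.0235,-0.0085,-0.0086],[0.024,-0.0075,-0.0087],[0.024,-0.0065,-0.0088],[0.0243,-0.0055,-0.009],[0.0245,-0.0044,-0.009]], "rot": [[-0.77,0,-2.17],[-0.77,0,-2.17],[-0.77,0,-2.17],[-0.77,0,-2.17],[-0.77,0,-2.17]]}}

```text
time_s: 11.67
tcp_pos: [0.5241, -0.1121, 0.3608]
tcp_rot: [-1.811, 2.204, 0.32]
ft_force: [0.3, -0.2, -3.5]
width: 0.0147
gripper_force: 89.1
```

>>> {"name": "carry_out", "arguments": {"xyz": [[0.0246,-0.0034,-0.009],[0.0247,-0.0023,-0.009],[0.0248,-0.0013,-0.009],[0.0248,-0.0002,-0.009],[0.0248,0.0009,-0.009]], "rot": [[-0.77,0,-2.17],[-0.77,0,-2.17],[-0.77,0,-2.17],[-0.77,0,-2.17],[-0.77,0,-2.17]]}}

```text
time_s: 12.08
tcp_pos: [0.5154, -0.2439, 0.3604]
tcp_rot: [-2.036, 2.024, 0.357]
ft_force: [1.3, 0.4, -2.8]
width: 0.0139
gripper_force: 89.1
```

>>> {"name": "carry_out", "arguments": {"xyz": [[0.0247,0.0019,-0.009],[0,0,0],[0,0,0]], "rot": [[-0.77,0,-2.17],[0,0,0],[0,0,0]]}}

```text
time_s: 12.33
tcp_pos: [0.5138, -0.27, 0.3592]
tcp_rot: [-2.075, 1.99, 0.366]
ft_force: [0.0, 1.2, -3.6]
width: 0.0142
gripper_force: 89.0
```

```bash
sed -i 's/92.8$/93.0/' h.py; grep TYAW= h.py
python3 - <<'E'
from h import *
s=sense(); print(s['tcp_pos'],s['time_s'],s['ft_force'])
b=target([-.0805,-.001,.23]); P,Q=b; print(P)
c=plan(target([-.0805,-.001,.032])[0],Q,7)
d=plan(target([-.0005,-.001,.032])[0],Q,5,c)
E
```

```text
TUB=np.array([.510,-.1845,.144]); TYAW=93.0
[ 0.5138 -0.27    0.3592] 12.3333 [ 0.0245  1.2338 -3.6268]
[ 0.5156 -0.2695  0.36  ]
{"xyz": [[0.0096, -0.0002, 0.0265], [0.0096, -0.0002, 0.0265], [0.0097, -0.0002, 0.0265], [0.0097, -0.0002, 0.0265], [0.0097, -0.0003, 0.0265]] ,"rot": [[-0.03, -0.02, -0.04], [-0.03, -0.02, -0.04], [-0.03, -0.02, -0.04], [-0.03, -0.02, -0.04], [-0.03, -0.02, -0.04]] }
{"xyz": [[0.0097, -0.0003, 0.0265], [0.0097, -0.0003, 0.0265]] ,"rot": [[-0.03, -0.02, -0.04], [-0.03, -0.02, -0.04]] }
{"xyz": [[-0.015, 0.0001, 0.0055], [-0.015, 0.0001, 0.0055], [-0.015, 0.0001, 0.0055], [-0.015, 0.0001, 0.0055], [-0.015, 0.0001, 0.0055]] ,"rot": [[0.0, 0.0, 0.0], [0.0, 0.0, 0.0], [0.0, 0.0, 0.0], [0.0, 0.0, 0.0], [0.0, 0.0, 0.0]] }
```

>>> {"name": "carry_out", "arguments": {"xyz": [[0.0096,-0.0002,0.0265],[0.0096,-0.0002,0.0265],[0.0097,-0.0002,0.0265],[0.0097,-0.0002,0.0265],[0.0097,-0.0003,0.0265]], "rot": [[0,0,0],[0,0,0],[0,0,0],[-0.1,0,-0.2],[-0.1,0,-0.1]]}}

```text
time_s: 12.75
tcp_pos: [0.5152, -0.2675, 0.2189]
tcp_rot: [-2.085, 1.98, 0.365]
ft_force: [1.3, 0.8, -3.7]
width: 0.0147
gripper_force: 89.0
```

>>> {"name": "carry_out", "arguments": {"xyz": [[0.0097,-0.0003,0.0265],[0.0097,-0.0003,0.0265],[0,0,0]], "rot": [[0,0,0],[0,0,0],[0,0,0]]}}

```text
time_s: 13.0
tcp_pos: [0.5129, -0.2654, 0.1574]
tcp_rot: [-2.083, 1.984, 0.385]
ft_force: [-1.2, 2.0, -4.9]
width: 0.0145
gripper_force: 88.9
```

>>> {"name": "carry_out", "arguments": {"xyz": [[-0.015,0.0001,0.0055],[-0.015,0.0001,0.0055],[-0.015,0.0001,0.0055],[-0.015,0.0001,0.0055],[-0.015,0.0001,0.0055]], "rot": [[0,0,0],[0,0,0],[0,0,0],[0,0,0],[0,0,0]]}}

```text
time_s: 13.42
tcp_pos: [0.5116, -0.1867, 0.1655]
tcp_rot: [-2.086, 1.979, 0.363]
ft_force: [0.1, 0.1, -4.5]
width: 0.014
gripper_force: 89.0
```

>>> {"name": "carry_out", "arguments": {"xyz": [[0,0,0],[0,0,0],[0,0,0]], "rot": [[0,0,0],[0,0,0],[0,0,0]]}}

```text
time_s: 13.67
tcp_pos: [0.5116, -0.1882, 0.1649]
tcp_rot: [-2.086, 1.979, 0.364]
ft_force: [0.7, -0.6, -4.0]
width: 0.0143
gripper_force: 89.2
```

Run:
```python
from h import *
s=sense(); print(s['tcp_pos'],s['time_s'],s['ft_force'])
P,Q=target([-.0005,-.001,.032]); print(P,(R.from_rotvec(s['tcp_rot']).inv()*Q).as_rotvec(degrees=True))
c=plan(target([-.0005,-.001,.010])[0],Q,4)
d=plan(target([-.0005,-.001,-.0015])[0],Q,4,c)
save('wrist','w5.png');save('side','s5.png');
a=cv2.imread('pics/w5.png');b=cv2.resize(cv2.imread('pics/s5.png')[230:380,260:460],None,fx=2,fy=2,interpolation=2)
a=cv2.resize(a,(400,300)); cv2.imwrite('pics/c5.png',np.hstack([a,b]))
```

```text
[ 0.5116 -0.1882  0.1649] 13.6667 [ 0.6688 -0.5537 -4.0017]
[ 0.5115 -0.1896  0.162 ] [-0.1585 -0.2343  0.3358]
{"xyz": [[0.0025, 0.0001, 0.0057], [0.0025, 0.0001, 0.0057], [0.0025, 0.0001, 0.0057], [0.0025, 0.0001, 0.0057]] ,"rot": [[-0.04, -0.06, 0.08], [-0.04, -0.06, 0.08], [-0.04, -0.06, 0.08], [-0.04, -0.06, 0.08]] }
{"xyz": [[0.001, -0.0, 0.0027], [0.001, -0.0, 0.0027], [0.001, -0.0, 0.0027], [0.001, -0.0, 0.0027]] ,"rot": [[0.0, 0.0, 0.0], [0.0, 0.0, 0.0], [0.0, 0.0, 0.0], [0.0, 0.0, 0.0]] }
```

View pics/c5.png

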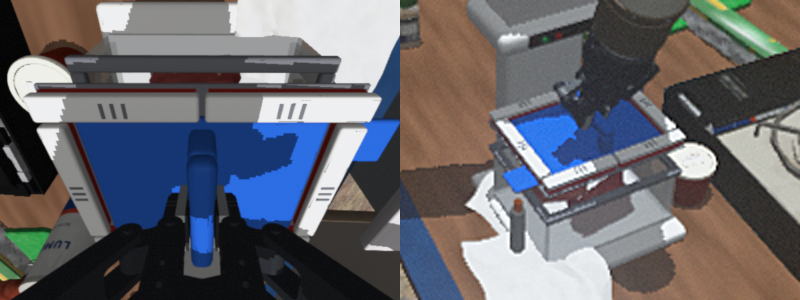

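The lid hovers parallel to and centred over the rim (rim front edge u≈65–340, lid 30–375, both centred near 202), with the ear above the plunger. Lowering.

>>> {"name": "carry_out", "arguments": {"xyz": [[0.0025,0,0.0057],[0.0025,0,0.0057],[0.0025,0,0.0057],[0.0025,0,0.0057]], "rot": [[0,0,0],[0,-0.1,0.1],[-0.1,-0.1,0.1],[0,0,0.1]]}}

```text
time_s: 14.1
tcp_pos: [0.5108, -0.1905, 0.1371]
tcp_rot: [-2.078, 1.987, 0.376]
ft_force: [0.5, 0.9, -4.3]
width: 0.0141
gripper_force: 89.2
```

>>> {"name": "carry_out", "arguments": {"xyz": [[0.001,0,0.0027],[0.001,0,0.0027],[0.001,0,0.0027],[0,0,0]], "rot": [[0,0,0],[0,0,0],[0,0,0],[0,0,0]]}}

```text
time_s: 14.43
tcp_pos: [0.5112, -0.1904, 0.1302]
tcp_rot: [-2.08, 1.985, 0.374]
ft_force: [-0.3, -0.1, -2.6]
width: 0.0142
gripper_force: 89.4
```

Run:
```python
from h import *
s=sense(); print(s['tcp_pos'],s['torque'],s['ft_force'],target([-.0005,-.001,0])[0])
```

```text
[ 0.5112 -0.1904  0.1302] [-0.9205  0.1739  0.119 ] [-0.3361 -0.1044 -2.6   ] [ 0.5115 -0.1896  0.13  ]
```

>>> {"name": "carry_out", "arguments": {"xyz": [[0.0004,0,0.0012],[0.0003,0,0.001],[0,0,0]], "rot": [[0,0,0],[0,0,0],[0,0,0]]}}

```text
time_s: 14.68
tcp_pos: [0.5112, -0.1905, 0.1301]
tcp_rot: [-2.081, 1.984, 0.372]
ft_force: [-4.2, 0.7, 9.1]
width: 0.0147
gripper_force: 90.8
```

Seated (upward force). Release and back off along the tool axis.

>>> {"name": "carry_out", "arguments": {"xyz": [[0,0,0],[0,0,0],[0,0,0],[0,0,0],[0,0,0]], "rot": [[0,0,0],[0,0,0],[0,0,0],[0,0,0],[0,0,0]], "gripper": 0}}

```text
time_s: 15.1
tcp_pos: [0.5112, -0.1901, 0.1273]
tcp_rot: [-2.079, 1.986, 0.374]
ft_force: [0.6, 0.7, -0.2]
width: 0.0739
gripper_force: 0.0
```

>>> {"name": "carry_out", "arguments": {"xyz": [[0,0,-0.015],[0.005,0,-0.03],[0.01,0,-0.035],[0.01,0,-0.035],[0.01,0,-0.03]], "rot": [[0,0,0],[0,0,0],[0,0,0],[0,0,0],[0,0,0]]}}

```text
time_s: 15.52
tcp_pos: [0.5154, -0.2743, 0.2535]
tcp_rot: [-2.08, 1.986, 0.371]
ft_force: [0.9, 0.2, 0.1]
width: 0.0854
gripper_force: 0.0
```

>>> {"name": "carry_out", "arguments": {"xyz": [[0,0,0],[0,0,0],[0,0,0]], "rot": [[0,0,0],[0,0,0],[0,0,0]], "gripper": 1}}

```text
time_s: 15.77
tcp_pos: [0.5148, -0.2726, 0.2503]
tcp_rot: [-2.078, 1.986, 0.377]
ft_force: [-0.2, -0.1, -0.4]
width: 0.052
gripper_force: 0.0
```

Run:
```python
from h import *
s=sense(); print(s['tcp_pos'],s['width'],s['ft_force'])
t,y=lidfit(.122); cv2.imwrite('pics/w6.png',cv2.imread('pics/tmp.png')); r=whitefit(.122,t)
a=cv2.resize(cv2.imread('pics/w6.png'),(480,360)); save('side','s6.png')
b=cv2.resize(cv2.imread('pics/s6.png')[240:380,290:415],(320,360),interpolation=2); cv2.imwrite('pics/c6.png',np.hstack([a,b]))
```

```text
[ 0.5148 -0.2726  0.2503] 0.05202454506669162 [-0.1759 -0.0911 -0.4326]
lid [ 0.5096 -0.1916] yaw 92.73880222937666 res mm [[1.4, 1.3], [-1.4, 2.6], [1.0, -2.4], [-1.8, -4.2], [14.1, 0.5], [-13.2, 2.1]]
rect ((481.94122314453125, -274.11279296875), (109.57601928710938, 192.3231964111328), 67.41505432128906)
```

View pics/c6.png

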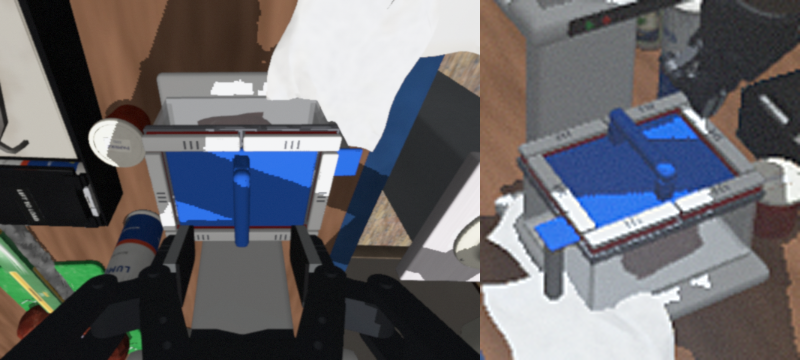

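The wrist and side pictures show the lid sitting flat on the rim, the ear on the plunger, and red showing under all six bars. Now pressing with shut fingers, starting with the left (ear) bar.

```bash
cat >> h.py <<'E'
def tp(x,y,z,lean):
    d=R.from_euler('z',TYAW,degrees=True).apply([x/1e3,y/1e3,0]); return pose(TUB[0]+d[0],TUB[1]+d[1],TYAW-180,lean,z)
E
python3 - <<'E'
from h import *
a=plan(*tp(-12,88,.150,20),6)
b=plan(*tp(-12,88,.114,20),5,a)
c=plan(*tp(-12,88,.16,20),2,b)
d=plan(*tp(-60,48,.15,20),2,c)
e=plan(*tp(-60,48,.114,20),5,d)
E
```

```text
{"xyz": [[-0.006, 0.0148, 0.0202], [-0.006, 0.0148, 0.0202], [-0.0061, 0.0148, 0.0202], [-0.0061, 0.0148, 0.0202], [-0.0061, 0.0148, 0.0202]] ,"rot": [[0.0, 0.05, -0.06], [0.0, 0.05, -0.06], [0.0, 0.05, -0.06], [0.0, 0.05, -0.06], [0.0, 0.05, -0.06]] }
{"xyz": [[-0.0062, 0.0148, 0.0202]] ,"rot": [[0.0, 0.05, -0.06]] }
{"xyz": [[0.0025, -0.0, 0.0068], [0.0025, -0.0, 0.0068], [0.0025, -0.0, 0.0068], [0.0025, -0.0, 0.0068], [0.0025, -0.0, 0.0068]] ,"rot": [[0.0, 0.0, 0.0], [0.0, 0.0, 0.0], [0.0, 0.0, 0.0], [0.0, 0.0, 0.0], [0.0, 0.0, 0.0]] }
{"xyz": [[-0.0079, 0.0, -0.0216], [-0.0079, 0.0, -0.0216]] ,"rot": [[0.0, 0.0, 0.0], [0.0, 0.0, 0.0]] }
{"xyz": [[0.0243, -0.02, -0.0035], [0.0243, -0.02, -0.0035]] ,"rot": [[0.0, 0.0, 0.0], [0.0, 0.0, 0.0]] }
{"xyz": [[0.0025, -0.0, 0.0068], [0.0025, -0.0, 0.0068], [0.0025, -0.0, 0.0068], [0.0025, -0.0, 0.0068], [0.0025, -0.0, 0.0068]] ,"rot": [[0.0, 0.0, 0.0], [0.0, 0.0, 0.0], [0.0, 0.0, 0.0], [0.0, 0.0, 0.0], [0.0, 0.0, 0.0]] }
```

>>> {"name": "carry_out", "arguments": {"xyz": [[-0.006,0.0148,0.02],[-0.006,0.0148,0.02],[-0.006,0.0148,0.02],[-0.006,0.0148,0.02],[-0.006,0.0148,0.02]], "rot": [[0,0,0],[0,0,0],[0,0,0],[0,0,0],[0,0,0]], "gripper": 1}}

```text
time_s: 16.58
tcp_pos: [0.4374, -0.2132, 0.1674]
tcp_rot: [-2.079, 1.986, 0.373]
ft_force: [-0.2, 1.2, -0.1]
width: -0.0002
gripper_force: 0.0
```

>>> {"name": "carry_out", "arguments": {"xyz": [[-0.006,0.0148,0.02],[0,0,0],[0,0,0]], "rot": [[0,0,0],[0,0,0],[0,0,0]]}}

```text
time_s: 16.83
tcp_pos: [0.4219, -0.2014, 0.1511]
tcp_rot: [-2.08, 1.986, 0.376]
ft_force: [1.6, -1.0, 0.6]
width: 0.0002
gripper_force: 0.0
```

>>> {"name": "carry_out", "arguments": {"xyz": [[0.0025,0,0.0068],[0.0025,0,0.0068],[0.0017,0,0.0047]], "rot": [[0,0,0],[0,0,0],[0,0,0]]}}

```text
time_s: 17.08
tcp_pos: [0.4234, -0.2022, 0.1313]
tcp_rot: [-2.078, 1.986, 0.373]
ft_force: [1.2, -0.2, -0.1]
width: 0.0004
gripper_force: 0.0
```

>>> {"name": "carry_out", "arguments": {"xyz": [[0.0014,0,0.0038],[0.0014,0,0.0038]], "rot": [[0,0,0],[0,0,0]]}}

```text
time_s: 17.25
tcp_pos: [0.423, -0.2021, 0.1235]
tcp_rot: [-2.079, 1.986, 0.374]
ft_force: [-0.0, 0.4, 9.3]
width: 0.0004
gripper_force: 4.5
```

>>> {"name": "carry_out", "arguments": {"xyz": [[0.001,0,0.0028],[0.001,0,0.0028],[0.0007,0,0.002]], "rot": [[0,0,0],[0,0,0],[0,0,0]]}}

```text
time_s: 17.5
tcp_pos: [0.4231, -0.2021, 0.117]
tcp_rot: [-2.08, 1.984, 0.373]
ft_force: [-3.0, 0.6, 19.1]
width: -0.0003
gripper_force: 9.8
```

>>> {"name": "carry_out", "arguments": {"xyz": [[0.0007,0,0.002],[0.0004,0,0.001],[0,0,0]], "rot": [[0,0,0],[0,0,0],[0,0,0]]}}

```text
time_s: 17.75
tcp_pos: [0.4232, -0.2022, 0.1168]
tcp_rot: [-2.083, 1.981, 0.373]
ft_force: [-5.3, 3.0, 24.5]
width: 0.0
gripper_force: 12.1
```

>>> {"name": "carry_out", "arguments": {"xyz": [[-0.008,0,-0.0216],[-0.008,0,-0.0216],[0.0243,-0.02,-0.0035],[0.0243,-0.02,-0.0035],[0,0,0]], "rot": [[0,0,0],[0,0,0],[0,0,0],[0,0,0],[0,0,0]]}}

```text
time_s: 18.17
tcp_pos: [0.468, -0.251, 0.147]
tcp_rot: [-2.078, 1.988, 0.37]
ft_force: [0.4, 0.1, -0.7]
width: -0.0002
gripper_force: 0.0
```

>>> {"name": "carry_out", "arguments": {"xyz": [[0.0025,0,0.0068],[0.0025,0,0.0068],[0.0025,0,0.0068],[0.0017,0,0.0045],[0.0013,0,0.0035]], "rot": [[0,0,0],[0,0,0],[0,0,0],[0,0,0],[0,0,0]]}}

```text
time_s: 18.58
tcp_pos: [0.4641, -0.2472, 0.1187]
tcp_rot: [-2.081, 1.984, 0.376]
ft_force: [-2.5, 0.9, 9.2]
width: -0.0002
gripper_force: 4.5
```

>>> {"name": "carry_out", "arguments": {"xyz": [[0.001,0,0.0028],[0.001,0,0.0028],[0,0,0],[0,0,0]], "rot": [[0,0,0],[0,0,0],[0,0,0],[0,0,0]]}}

```text
time_s: 18.92
tcp_pos: [0.4642, -0.2472, 0.117]
tcp_rot: [-2.083, 1.981, 0.374]
ft_force: [-5.0, 2.1, 23.9]
width: -0.0001
gripper_force: 12.1
```

>>> {"name": "carry_out", "arguments": {"xyz": [[-0.0095,0,-0.026],[0,-0.0317,0],[0,-0.0317,0],[0,-0.0317,0],[0,0,0]], "rot": [[0,0,0],[0,0,0],[0,0,0],[0,0,0],[0,0,0]]}}

```text
time_s: 19.33
tcp_pos: [0.5639, -0.2425, 0.1385]
tcp_rot: [-2.081, 1.983, 0.371]
ft_force: [0.7, -0.6, 0.5]
width: -0.0001
gripper_force: 0.0
```

>>> {"name": "carry_out", "arguments": {"xyz": [[0.0025,0,0.0068],[0.0025,0,0.0068],[0.0017,0,0.0045],[0.0013,0,0.0035],[0.0013,0,0.0035]], "rot": [[0,0,0],[0,0,0],[0,0,0],[0,0,0],[0,0,0]]}}

```text
time_s: 19.75
tcp_pos: [0.5594, -0.243, 0.1169]
tcp_rot: [-2.081, 1.982, 0.374]
ft_force: [-4.5, 5.2, 32.5]
width: 0.0
gripper_force: 15.9
```

>>> {"name": "carry_out", "arguments": {"xyz": [[0.0004,0,0.001],[0,0,0],[0,0,0],[0,0,0]], "rot": [[0,0,0],[0,0,0],[0,0,0],[0,0,0]]}}

```text
time_s: 20.08
tcp_pos: [0.5594, -0.243, 0.1171]
tcp_rot: [-2.08, 1.982, 0.371]
ft_force: [-3.0, 4.2, 21.5]
width: -0.0
gripper_force: 10.6
```

Run:
```python
from h import *
s=sense(); print(s['tcp_pos'], tp(-60,-47,.117,20)[0])
a=plan(s['tcp_pos']+np.array([0,0,.035]),R.from_rotvec(s['tcp_rot']),2)
b=plan(*tp(-12,-88,.15,20),3,a)
```

```text
[ 0.5594 -0.243   0.1171] [ 0.5601 -0.242   0.117 ]
{"xyz": [[-0.0061, -0.0, -0.0164], [-0.0061, -0.0, -0.0164]] ,"rot": [[0.0, 0.0, 0.0], [0.0, 0.0, 0.0]] }
{"xyz": [[-0.0151, -0.0139, 0.0064], [-0.0151, -0.0139, 0.0063], [-0.0151, -0.0139, 0.0063]] ,"rot": [[-0.05, 0.1, -0.06], [-0.05, 0.1, -0.06], [-0.05, 0.1, -0.06]] }
```

>>> {"name": "carry_out", "arguments": {"xyz": [[-0.0061,0,-0.0164],[-0.0061,0,-0.0164],[-0.015,-0.0139,0.0058],[-0.015,-0.0139,0.0058],[-0.015,-0.0139,0.0058]], "rot": [[0,0,0],[0,0,0],[0,0,0],[0,0,0],[0,0,0]]}}

```text
time_s: 20.5
tcp_pos: [0.5982, -0.1932, 0.1457]
tcp_rot: [-2.077, 1.988, 0.375]
ft_force: [-0.1, -0.7, 0.4]
width: -0.0002
gripper_force: 0.0
```

>>> {"name": "carry_out", "arguments": {"xyz": [[0.0025,0,0.0068],[0.0025,0,0.0068],[0.002,0,0.0055],[0.0015,0,0.004],[0.0013,0,0.0035]], "rot": [[0,0,0],[0,0,0],[0,0,0],[0,0,0],[0,0,0]]}}

```text
time_s: 20.92
tcp_pos: [0.5979, -0.1935, 0.1183]
tcp_rot: [-2.079, 1.986, 0.378]
ft_force: [-2.8, 2.3, 9.6]
width: 0.0001
gripper_force: 4.5
```

>>> {"name": "carry_out", "arguments": {"xyz": [[0.0013,0,0.0035],[0.0007,0,0.002],[0,0,0],[0,0,0]], "rot": [[0,0,0],[0,0,0],[0,0,0],[0,0,0]]}}

```text
time_s: 21.25
tcp_pos: [0.598, -0.1935, 0.117]
tcp_rot: [-2.08, 1.983, 0.375]
ft_force: [-6.0, 4.7, 22.2]
width: 0.0
gripper_force: 10.9
```

All four accessible bars stopped hard at TCP z≈0.117. Now the two under the head, leaning 40°.

Run:
```python
from h import *
s=sense()
a=plan(*tp(-50,-80,.17,20),3)
b=plan(*tp(10,-70,.198,40),5,a)
c=plan(*tp(70,-70,.1365,40),5,b)
d=plan(*tp(70,-70,.130,40),1,c)
```

```text
{"xyz": [[0.0052, 0.0024, -0.0208], [0.0053, 0.0025, -0.0208], [0.0053, 0.0025, -0.0208]] ,"rot": [[0.0, 0.12, -0.08], [0.0, 0.12, -0.08], [0.0, 0.12, -0.08]] }
{"xyz": [[-0.0132, 0.002, -0.0012], [-0.0132, 0.002, -0.0002], [-0.0132, 0.002, 0.0007], [-0.0131, 0.002, 0.0016], [-0.013, 0.002, 0.0025]] ,"rot": [[-0.0, -4.0, -0.0], [-0.0, -4.0, -0.0], [-0.0, -4.0, -0.0], [-0.0, -4.0, -0.0], [-0.0, -4.0, -0.0]] }
{"xyz": [[-0.0013, -0.0, 0.0171], [-0.0013, -0.0, 0.0171], [-0.0013, -0.0, 0.0171], [-0.0013, -0.0, 0.0171], [-0.0013, -0.0, 0.0171]] ,"rot": [[0.0, 0.0, 0.0], [0.0, 0.0, 0.0], [0.0, 0.0, 0.0], [0.0, 0.0, 0.0], [0.0, 0.0, 0.0]] }
{"xyz": [[0.0042, -0.0, 0.005]] ,"rot": [[0.0, 0.0, 0.0]] }
```

>>> {"name": "carry_out", "arguments": {"xyz": [[0.0047,0.0024,-0.0224],[0.0047,0.0025,-0.0224],[0.0047,0.0025,-0.0224],[0,0,0]], "rot": [[0,0.1,0],[0,0.1,0],[0,0.1,0],[0,0,0]]}}

```text
time_s: 21.58
tcp_pos: [0.5942, -0.234, 0.1737]
tcp_rot: [-2.081, 1.991, 0.357]
ft_force: [0.7, -0.6, 0.2]
width: 0.0003
gripper_force: 0.0
```

>>> {"name": "carry_out", "arguments": {"xyz": [[-0.013,0.002,-0.0012],[-0.013,0.002,-0.0002],[-0.013,0.002,0.0007],[-0.013,0.002,0.0016],[-0.013,0.002,0.0025]], "rot": [[0,-4,0],[0,-4,0],[0,-4,0],[0,-4,0],[0,-4,0]]}}

```text
time_s: 22.0
tcp_pos: [0.5802, -0.1713, 0.197]
tcp_rot: [-1.86, 1.781, 0.684]
ft_force: [-0.5, -0.6, -0.8]
width: -0.0
gripper_force: 0.0
```

>>> {"name": "carry_out", "arguments": {"xyz": [[0,0,0],[0,0,0],[0,0,0]], "rot": [[0,0,0],[0,0,0],[0,0,0]]}}

```text
time_s: 22.25
tcp_pos: [0.5807, -0.1718, 0.1968]
tcp_rot: [-1.864, 1.783, 0.68]
ft_force: [-0.0, 0.6, -0.0]
width: -0.0003
gripper_force: 0.0
```

Run:
```python
from h import *
s=sense(); print(s['qpos'],s['tcp_pos'],tp(10,-70,.198,40)[0],s['ft_force'])
c=plan(*tp(70,-70,.1365,40),5)
save('side','s7.png');save('scene','c7.png')
b=np.hstack([cv2.resize(cv2.imread('pics/s7.png')[170:370,280:480],(400,400),interpolation=2),cv2.resize(cv2.imread('pics/c7.png')[180:330,290:440],(400,400),interpolation=2)]);cv2.imwrite('pics/v7.png',b)
```

```text
[-0.3633  0.5675  0.2746 -0.6285 -1.5954  0.4956] [ 0.5807 -0.1718  0.1968] [ 0.5794 -0.1709  0.198 ] [-0.0464  0.5958 -0.0351]
{"xyz": [[-0.0016, 0.0003, 0.0171], [-0.0016, 0.0003, 0.0171], [-0.0016, 0.0003, 0.0171], [-0.0016, 0.0003, 0.0171], [-0.0016, 0.0003, 0.0171]] ,"rot": [[-0.02, -0.02, -0.08], [-0.02, -0.02, -0.08], [-0.02, -0.02, -0.08], [-0.02, -0.02, -0.08], [-0.02, -0.02, -0.08]] }
```

View pics/v7.png

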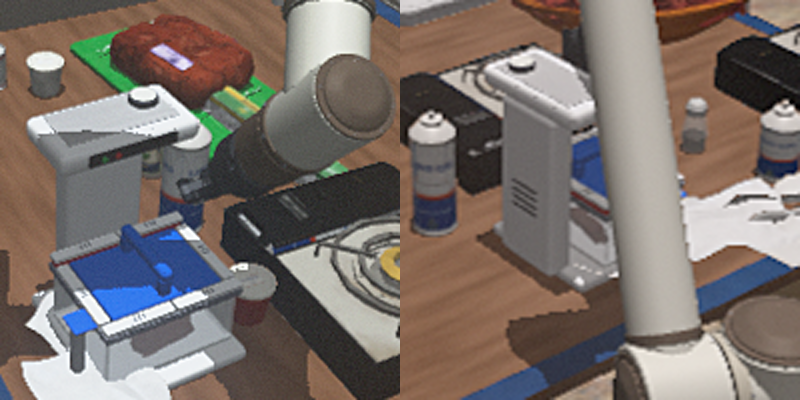

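The side view shows the four pressed bars flush, only the back ones still proud, and the leaning hand clear of the head's edge. Inserting.

>>> {"name": "carry_out", "arguments": {"xyz": [[-0.0016,0,0.017],[-0.0016,0,0.017],[-0.0016,0,0.017],[-0.0016,0,0.017],[-0.0016,0,0.017]], "rot": [[0,0,0],[0,0,-0.1],[0,0,-0.1],[0,0,-0.1],[0,0,-0.1]]}}

```text
time_s: 22.77
tcp_pos: [0.5781, -0.1099, 0.1372]
tcp_rot: [-1.871, 1.774, 0.676]
ft_force: [0.5, 0.3, -0.3]
width: 0.0002
gripper_force: 0.0
```

>>> {"name": "carry_out", "arguments": {"xyz": [[0.0032,0,0.0038],[0.0026,0,0.0031],[0,0,0]], "rot": [[0,0,0],[0,0,0],[0,0,0]]}}

```text
time_s: 23.02
tcp_pos: [0.5781, -0.111, 0.128]
tcp_rot: [-1.87, 1.774, 0.678]
ft_force: [0.7, -0.4, 1.2]
width: -0.0001
gripper_force: 0.0
```

>>> {"name": "carry_out", "arguments": {"xyz": [[0.0019,0,0.0023],[0.0019,0,0.0023],[0,0,0]], "rot": [[0,0,0],[0,0,0],[0,0,0]]}}

```text
time_s: 23.27
tcp_pos: [0.5787, -0.1115, 0.1246]
tcp_rot: [-1.87, 1.772, 0.675]
ft_force: [-1.7, -1.0, 4.5]
width: -0.0001
gripper_force: 2.3
```

>>> {"name": "carry_out", "arguments": {"xyz": [[0.0015,0,0.0018],[0.0015,0,0.0018],[0.0015,0,0.0018],[0,0,0]], "rot": [[0,0,0],[0,0,0],[0,0,0],[0,0,0]]}}

```text
time_s: 23.6
tcp_pos: [0.5787, -0.1115, 0.1198]
tcp_rot: [-1.871, 1.769, 0.675]
ft_force: [-2.5, -0.0, 11.5]
width: -0.0005
gripper_force: 6.3
```

>>> {"name": "carry_out", "arguments": {"xyz": [[0.0013,0,0.0015],[0.0013,0,0.0015],[0,0,0],[0,0,0]], "rot": [[0,0,0],[0,0,0],[0,0,0],[0,0,0]]}}

```text
time_s: 23.93
tcp_pos: [0.5787, -0.1114, 0.1193]
tcp_rot: [-1.873, 1.765, 0.674]
ft_force: [-4.0, -0.8, 25.0]
width: -0.0
gripper_force: 12.5
```

>>> {"name": "carry_out", "arguments": {"xyz": [[-0.0058,0,-0.0069],[-0.0058,0,-0.0069],[0,0,-0.025],[0,0,-0.03],[0,0,-0.025]], "rot": [[0,0,0],[0,0,0],[0,0,0],[0,0,0],[0,0,0]]}}

```text
time_s: 24.35
tcp_pos: [0.5808, -0.1634, 0.1924]
tcp_rot: [-1.87, 1.774, 0.676]
ft_force: [0.4, 0.7, 0.3]
width: -0.0003
gripper_force: 0.0
```

>>> {"name": "carry_out", "arguments": {"xyz": [[0,0.03,0],[0,0.04,0],[0,0.04,0],[0,0.03,0],[0,0,0]], "rot": [[0,0,0],[0,0,0],[0,0,0],[0,0,0],[0,0,0]]}}

```text
time_s: 24.77
tcp_pos: [0.436, -0.1695, 0.1914]
tcp_rot: [-1.866, 1.777, 0.68]
ft_force: [-0.0, -0.4, -0.6]
width: -0.0002
gripper_force: 0.0
```

Run:
```python
from h import *
s=sense(); print(s['qpos'],s['tcp_pos'],s['ft_force'])
c=plan(*tp(70,70,.132,40),5)
```

```text
[-0.4488  0.3925 -0.0526 -0.6014 -1.5182  0.6532] [ 0.436  -0.1695  0.1914] [-0.0378 -0.4259 -0.6042]
{"xyz": [[-0.0002, -0.0006, 0.0157], [-0.0002, -0.0006, 0.0157], [-0.0002, -0.0006, 0.0157], [-0.0002, -0.0006, 0.0157], [-0.0002, -0.0006, 0.0157]] ,"rot": [[-0.02, 0.0, -0.03], [-0.02, 0.0, -0.03], [-0.02, 0.0, -0.03], [-0.02, 0.0, -0.03], [-0.02, 0.0, -0.03]] }
```

>>> {"name": "carry_out", "arguments": {"xyz": [[-0.0002,-0.0006,0.0157],[-0.0002,-0.0006,0.0157],[-0.0002,-0.0006,0.0157],[-0.0002,-0.0006,0.0157],[-0.0002,-0.0006,0.0157]], "rot": [[0,0,0],[0,0,0],[0,0,0],[0,0,0],[0,0,0]]}}

```text
time_s: 25.18
tcp_pos: [0.4418, -0.118, 0.1307]
tcp_rot: [-1.869, 1.774, 0.676]
ft_force: [-0.5, 0.7, 0.3]
width: -0.0004
gripper_force: 0.0
```

>>> {"name": "carry_out", "arguments": {"xyz": [[0,0,0],[0.0026,0,0.0031],[0.0019,0,0.0023],[0,0,0]], "rot": [[0,0,0],[0,0,0],[0,0,0],[0,0,0]]}}

```text
time_s: 25.52
tcp_pos: [0.4419, -0.1184, 0.1253]
tcp_rot: [-1.87, 1.772, 0.677]
ft_force: [-0.3, 2.7, 4.1]
width: -0.0002
gripper_force: 1.5
```

>>> {"name": "carry_out", "arguments": {"xyz": [[0.0019,0,0.0023],[0.0019,0,0.0023],[0.0015,0,0.0018],[0,0,0],[0,0,0]], "rot": [[0,0,0],[0,0,0],[0,0,0],[0,0,0],[0,0,0]]}}

```text
time_s: 25.93
tcp_pos: [0.4419, -0.1184, 0.1197]
tcp_rot: [-1.871, 1.768, 0.677]
ft_force: [-2.3, -0.1, 16.4]
width: 0.0001
gripper_force: 8.4
```

>>> {"name": "carry_out", "arguments": {"xyz": [[0.0015,0,0.0018],[0.0013,0,0.0015],[0.0013,0,0.0015],[0,0,0],[0,0,0]], "rot": [[0,0,0],[0,0,0],[0,0,0],[0,0,0],[0,0,0]]}}

```text
time_s: 26.35
tcp_pos: [0.4419, -0.1184, 0.1189]
tcp_rot: [-1.875, 1.76, 0.678]
ft_force: [-5.5, -2.5, 45.0]
width: -0.0001
gripper_force: 22.0
```

Home too. Retract and check.

>>> {"name": "carry_out", "arguments": {"xyz": [[-0.0058,0,-0.0069],[-0.003,0,-0.004],[0,0,-0.03],[0,0,-0.035],[0,0,-0.035]], "rot": [[0,0,0],[0,0,0],[0,0,0],[0,0,0],[0,0,0]]}}

```text
time_s: 26.77
tcp_pos: [0.4442, -0.1834, 0.201]
tcp_rot: [-1.87, 1.775, 0.678]
ft_force: [0.6, -0.6, -0.6]
width: 0.0004
gripper_force: 0.0
```

>>> {"name": "carry_out", "arguments": {"xyz": [[0.01,-0.015,-0.035],[0.01,-0.015,-0.035],[0.01,-0.015,-0.035],[0,0,0],[0,0,0]], "rot": [[0,0,0],[0,0,0],[0,0,0],[0,0,0],[0,0,0]]}}

```text
time_s: 27.18
tcp_pos: [0.4947, -0.2723, 0.2613]
tcp_rot: [-1.868, 1.775, 0.674]
ft_force: [-0.8, 0.5, -0.6]
width: -0.0001
gripper_force: 0.0
```

Run:
```python
from h import *
s=sense(); print(s['tcp_pos'],s['time_s'],s['ft_force'])
save('wrist','w8.png');save('side','s8.png')
b=np.hstack([cv2.resize(cv2.imread('pics/w8.png'),(400,300)),cv2.resize(cv2.imread('pics/s8.png')[250:350,290:420],(400,300),interpolation=2)]);cv2.imwrite('pics/v8.png',b)
```

```text
[ 0.4947 -0.2723  0.2613] 27.1833 [-0.8176  0.4706 -0.5794]
```

View pics/v8.png

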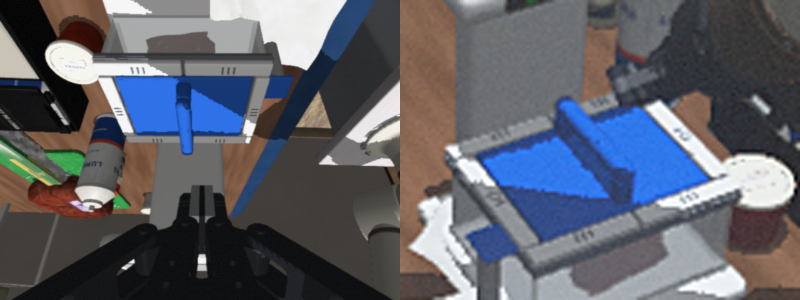

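Both views show no red under any bar, the lid flat, the ear on the plunger and the robot clear of everything. Handing in.

```bash
python3 -c "
from station import job; print(job.hand_in())"
```

```text
the job is handed in; nothing more can be done
None
```

The lid is on the tub the right way round with its ear on the plunger, all six edge bars are pressed home, and the job is handed in; the hand-in gave no verdict, but the final pictures showed the lid flat, no red on any bar and the robot clear.

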